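# Refit the clip-on intake guard of a fan unit

## Robot

A 6-joint arm with a two-finger parallel gripper is mounted at the origin on the work surface. World frame = base frame: x ahead of the robot, y to its left, z up, the work surface at z = 0. Lengths are in m, angles in rad, forces in N, time in s.
With the tool pointing down it reaches from about 0.35 to 0.875 m from the base axis. Payload 4.2 kg.
Tool frame: the origin (TCP) lies midway between the tips of the shut fingers; the grasp point (between the pads) lies r.hold_point_z behind it (r.hold_point_z is the distance from the TCP to the grasp point, in m); z points along the fingers, x is the direction in which the jaws open and shut, and the axes are right-handed (so a half turn about z gives the same grasp; the last joint's range is limited). The gripper opens to 85 mm and grips with 20 to 120 N. Pads are 22 mm wide; open, the fingers measure 114 mm over their backs; the gripper's body (76 mm by 85 mm) begins 54 mm behind the grasp point. The pads swing forward as they close: fully open they stand 13 mm farther back than shut.
Start: joints at [-0.846, 0.385, 0.008, 0, -1.194, -0.259], TCP at [0.281, -0.558, 0.231] pointing down, gripper open.
Joint ranges: [-3.14, 3.14], [-1.21, 2.06], [-1.07, 1.41], [-3.16, 2.05], [-2.99, -0.16], [-3.1, 3.1]. Speed limits (rad/s): [2.79, 2.79, 3.14, 3.14, 3.14, 3.14].

## Interface

Orientations are given as a 3x3 rotation matrix whose columns are the frame's x, y, z axes.
In Python, from cell import r gives the robot as it stands.
- The arm moves only by the tool carry_out, never from a script. Its arguments are lists of equal length, an entry for each row: "linear": the shift along the tool's x, y, z scaled (see below), a list of three; "dr": the turn, a rotation vector about the tool's x, y, z scaled (see below), a list of three; "fingers": the closure, from 0 (fully open) to 1 (shut). A call has 1 to 5 rows; each row is the pose to reach, as a shift and turn from the pose commanded when the call began, along the tool's axes at that moment; what a row does not reach only later rows make up. The controller multiplies each number of a shift by 600 mm and each number of a turn by 45 degrees. A row lasts 1/10 s, in which the tool goes at most 50 mm and 8.59 degrees, less where a joint would pass 70% of its speed; a pose out of reach is approached as far as the arm can. A call with a number of a shift or a turn outside -1 to 1 is refused whole. A call with a gripper value outside its range is refused whole. The fingers move at their own pace and stop on an object; the grip force is fixed at half the most. Time passes only in rows, so rows that repeat a pose let the fingers close. It gives the time, the measured TCP pose, the force and the opening at its end, in the units of the state.
- r.sense(): the state, without advancing time (a new reading comes with each control period).
- r.capture(name): name is "side" or "top" or "wrist"; returns (picture, depth): 384x512x3 uint8, red, green, blue; 384x512 float32, m along the optical axis (not along the pixel's ray), 0 where there is no reading.
- r.calibration(name): a dict with "camera_matrix" (3x3 intrinsics, pixels), "pose" (4x4, takes a point from camera to world coordinates). Camera axes: x right, y down, z forward; pixel columns grow to the right and rows downward; lengths in m; the calibration is good to about 2 mm. A picture is of the moment at which its call begins: read the wrist's pose just before it. calibration takes no time and is no camera call; for the wrist camera it gives the pose at the moment of the call.
- r.finish_job(): hands the job in, once; it reports no verdict.
The state is a dict: "time": time; "joint_positions": joint angles; "joint_velocities": joint speeds; "joint_efforts": joint torques, N m; "position": TCP position; "tcp_rot": TCP orientation; "force": force on the tool from outside, world axes, zero at the start; "ft_torque": the same for the moment, N m; "opening": opening from 0.0 (shut) to 1.0 (fully open).
Only numpy, scipy, OpenCV 4.12 (cv2) and the standard library are available. Lean on these libraries where they do the work, as an engineer would, in place of code of your own. Each camera call takes 0.05 s, during which the arm holds its last target.

## Task

Slide the vented guard (the panel with the handle and two clip arms) up out of its slot in the rack and lay it down flat on the bench, clip arms down. Then take it again by its handle and press it straight down onto the rim of the fan unit's air intake until both clip arms have snapped under the rim and it sits flush all round; press slowly and with feeling, do not ram it. Leave the plain panel in the rack and everything else where it is.

Things in the scene. Friction and masses are not known exactly. Their poses are not given: they have to be found in the camera images.
- guard_center (a point): Centre of the plate of the intake guard, a loose grey cover, about 0.2 kg: 132 mm long (own y) x 100 mm (own z) x 8 mm (own x). x points out of the vented face with the handle. In the rack z is up and x faces away from the robot within 20 degrees. Fitted, or lying flat on its clip arms, x points up (lying on the bench this point is 26 mm up). It is the same after half a turn about x.
- guard_edge (a point): Middle of the guard's edge that is uppermost in the rack, 50 mm along +z from guard_center; the upper 30 mm of the plate is bare on both faces. When lowered leaning at 45 degrees, handle face up and this edge highest, a corner of each clip arm touches the bench first, and let go there the guard tips flat by itself.
- guard_handle (a point): Grip point of the guard's handle: a straight bar 60 mm long (guard's y), 14 mm thick (guard's z), standing 28 mm out of the plate's +x face at its middle. This point is 20 mm along +x from guard_center, 16 mm above the plate's face and 12 mm below the bar's top.
- clip_l (a joint): Spring of the clip arm at the guard's +y end, in m: 0 at rest, up to 0.008 outward; 1000 N/m. The arm is 70 mm wide (z -35 to +35 mm of guard_center), reaches 22 mm beyond the plate's -x face and lies at y 57 to 69 mm. Its inward hook has a lead-in slope that finds the rim within 4 mm; passing it opens the arm by 2.5 mm or more, then it springs back to about 0.
- clip_r (a joint): The same for the clip arm at the guard's -y end. Snapping both on takes about 8 to 16 N straight down at the middle of the guard; the resistance drops when the hooks pass and rises hard when the plate meets the rim.
- fan_unit: Fan unit, fixed on the bench: a blue-grey box 150 mm (its x) x 190 mm (its y) x 40 mm high, with a raised air intake in the middle of its top whose rim overhangs at the two y ends. Origin at the centre of its underside, z up. When the guard is fitted its y lies along this y (either way round) and guard_center is 77 mm above this origin (plate resting on the rim).
- rim_top (a point): Centre of the intake's rim, in the plane of its top face, 73 mm above the bench. The rim is a flat frame 96 mm (x of the fan unit) x 120 mm (y) and 7 mm thick, open in the middle; below its two y ends there is a free gap 26 mm high for the hooks.
- rack: Fixed white rack: base 190 mm (x) x 150 mm (y) x 10 mm, origin at the centre of its underside. Two slots along y, at x = -40 and +40 mm, each between two walls 90 mm long and 30 mm high above the base, 11 mm apart. The guard stands in one, the plain panel in the other. Rack and fan unit stand left and right of the robot's forward line, either way; the bench between is free.
- panel_center (a point): Centre of the plain panel, which stands in the other slot of the rack and stays there: same 132 x 100 x 8 mm plate, without handle or clip arms. Same axes as the guard.
- driver_grip (a point): Handle of a screwdriver lying on the bench at the far middle; not to be disturbed.
- spanner_grip (a point): Handle of a flat spanner lying on the bench near the robot's base; not to be disturbed.
- jar_mid (a point): Middle of a standing jar, 60 mm across, 90 mm high; not to be disturbed.
- beaker_in (a point): Inner floor of a clear beaker, 72 mm across, 85 mm high; not to be disturbed.
- bottle_mid (a point): Middle of a standing bottle, 68 mm across, 170 mm high; not to be disturbed.
- gland_mid (a point): Middle of a steel ring lying flat, 64 mm across, 16 mm high; not to be disturbed.

How it is judged:
By the outcome, as a careful person would: the job done as asked, in the order asked, and still so for the second after the job is handed in, with the robot touching nothing.
It also fails if it takes over 61 s, if anything falls off the work surface, if the arm or the gripper's body presses on something with over 40 N, if the wrist force passes 120 N, or if a joint passes its speed limit or range.

## Working session

There is one attempt and no reset: what is moved stays moved. The work goes in short steps, Python scripts to look and compute and a tool call to move; the robot and the scene stay as the last step left them, time stands still between calls to the robot, and variables do not carry over. Pictures are saved under pics/ and viewed, and the job is handed in when it is done.

Besides the shell and the picture viewer there is one more tool, called after "Call:" as name(argument=value, ...), one argument or row to a line, values as JSON. carry_out: Moves the arm, as the interface text tells. Its arguments: {"type":"object","properties":{"linear":{"type":"array"},"dr":{"type":"array"},"fingers":{"type":"array"}},"required":["linear","dr","fingers"]}

```bash
ls; mkdir -p pics; python3 - <<'E'
from cell import r
import cv2,numpy as np
s=r.sense()
for k,v in s.items(): print(k,np.round(v,3).tolist())
print(r.hold_point_z)
for n in("side","top"):
    p,d=r.capture(n); c=r.calibration(n)
    cv2.imwrite(f"pics/{n}0.png",cv2.cvtColor(p,cv2.COLOR_RGB2BGR)); np.savez(f"{n}0.npz",p=p,d=d,K=c["camera_matrix"],T=c["pose"])
    print(n,np.round(c["camera_matrix"],1).tolist(),np.round(c["pose"],3).tolist())
E
```

```text
pics
time 0.0
joint_positions [-0.846, 0.386, 0.007, -0.001, -1.194, -0.259]
joint_velocities [0.001, -0.001, 0.0, 0.0, -0.001, 0.001]
joint_efforts [0.002, -39.229, 18.841, 4.186, -0.005, -0.0]
position [0.28, -0.558, 0.23]
tcp_rot [[-0.449, 0.894, -0.001], [0.894, 0.449, 0.002], [0.002, -0.0, -1.0]]
force [0.459, -0.959, 0.02]
ft_torque [-0.044, 0.052, 0.027]
opening 0.999
0.0187
side [[483.7, 0.0, 245.2], [0.0, 483.7, 192.0], [0.0, 0.0, 1.0]] [[-0.99, -0.078, 0.121, 0.406], [-0.143, 0.624, -0.768, 1.015], [-0.015, -0.777, -0.629, 0.905], [0.0, 0.0, 0.0, 1.0]]
top [[356.7, 0.0, 258.9], [0.0, 356.7, 194.2], [0.0, 0.0, 1.0]] [[-0.093, -0.975, 0.201, 0.363], [-0.996, 0.091, -0.022, 0.008], [0.003, -0.202, -0.979, 1.04], [0.0, 0.0, 0.0, 1.0]]
```

View pics/side0.png

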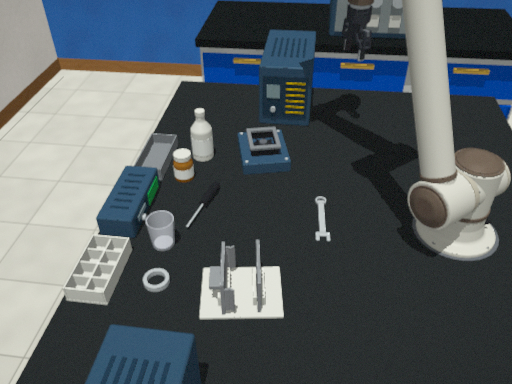

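View pics/top0.png

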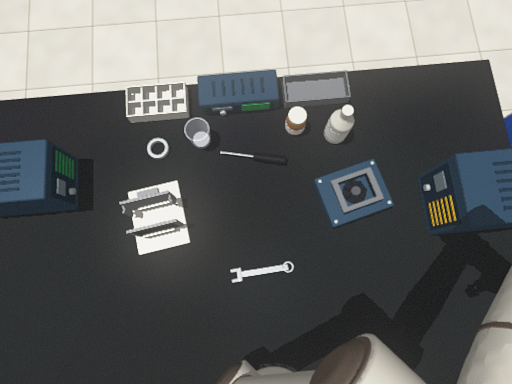

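```bash
cat > h.py <<'E'
import numpy as np,cv2
def load(n):
    z=np.load(n+".npz"); return z["p"],z["d"],z["K"],z["T"]
def cloud(d,K,T):
    v,u=np.mgrid[:d.shape[0],:d.shape[1]]
    P=np.stack([(u-K[0,2])/K[0,0]*d,(v-K[1,2])/K[1,1]*d,d],-1)
    return P@T[:3,:3].T+T[:3,3]
def px(P,K,T):
    c=(np.asarray(P)-T[:3,3])@T[:3,:3]; q=c@K.T; return q[...,:2]/q[...,2:]
E
python3 - <<'E'
from h import *
for n,bx in(("top0",[(105,170,95,90),(300,145,110,90)]),("side0",[(190,230,105,95),(225,115,80,65)])):
    p,d,K,T=load(n)
    for i,(x,y,w,h) in enumerate(bx):
        c=cv2.resize(p[y:y+h,x:x+w],None,fx=7,fy=6.6 if 0 else 7,interpolation=cv2.INTER_CUBIC)
        c=cv2.resize(c,None,fx=min(1,580/c.shape[0]),fy=min(1,580/c.shape[0]))
        cv2.imwrite(f"pics/{n}_c{i}.png",c[...,::-1]); print(n,i,c.shape,c.shape[0]/h)
p,d,K,T=load("top0");P=cloud(d,K,T)
# fan rim and box
reg=np.zeros(d.shape,bool);reg[150:235,305:400]=1
for lo,hi in((.03,.05),(.066,.08)):
    m=reg&(P[...,2]>lo)&(P[...,2]<hi)&(d>0); q=P[m]
    r=cv2.minAreaRect((q[:,:2]*1000).astype(np.float32)); print(lo,m.sum(),np.median(q[:,2]),r)
reg=np.zeros(d.shape,bool);reg[170:265,105:200]=1
m=reg&(P[...,2]>.004)&(P[...,2]<.016)&(d>0);q=P[m]
print("rack",m.sum(),cv2.minAreaRect((q[:,:2]*1000).astype(np.float32)),np.median(q[:,2]))
for lo,hi in((.05,.09),(.09,.13)):
    m=reg&(P[...,2]>lo)&(P[...,2]<hi)&(d>0);q=P[m]; print(lo,m.sum(),q.min(0),q.max(0))
E
```

```text
top0 0 (580, 612, 3) 6.444444444444445
top0 1 (580, 709, 3) 6.444444444444445
side0 0 (580, 641, 3) 6.105263157894737
side0 1 (455, 560, 3) 7.0
0.03 2418 0.03886417258000696 ((550.5499267578125, -284.34912109375), (150.01824951171875, 190.85562133789062), 14.244431495666504)
0.066 701 0.07148798173437643 ((550.8714599609375, -284.7945556640625), (96.51564025878906, 121.28828430175781), 14.304522514343262)
rack 2088 ((549.737060546875, 299.9251708984375), (261.39111328125, 251.189453125), 82.95886993408203) 0.00891566714443548
0.05 476 [0.48304802 0.2120377  0.05002492] [0.60881332 0.35576083 0.08997383]
0.09 494 [0.48316914 0.21160506 0.09000273] [0.58720014 0.35931212 0.11302416]
```

View crops.

View pics/top0_c0.png

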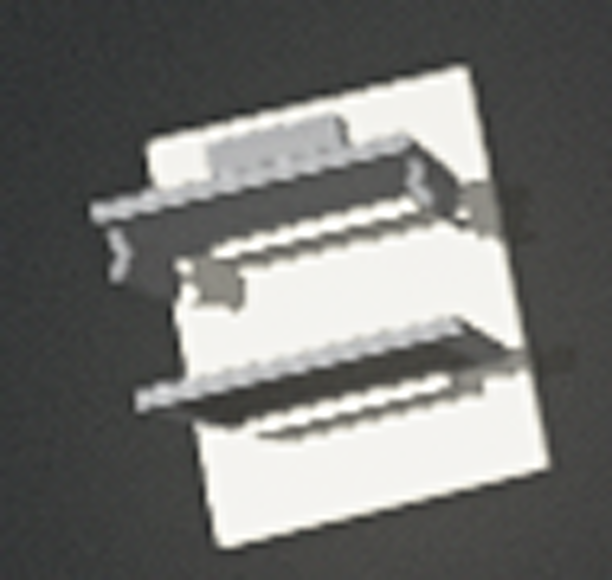

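View pics/side0_c0.png

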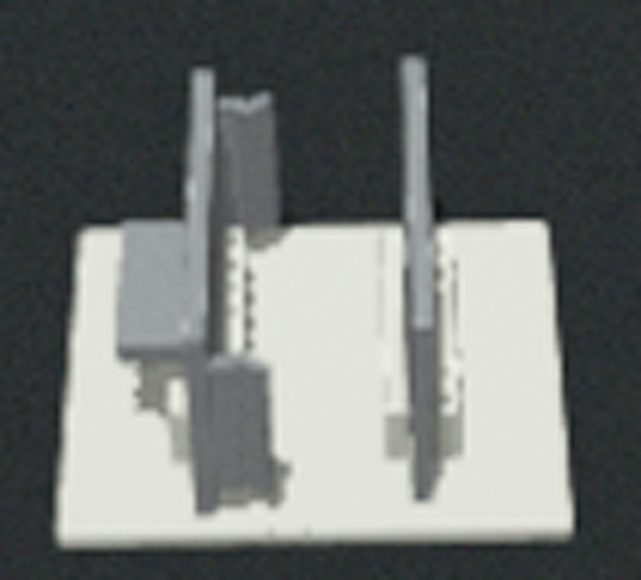

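```bash
python3 - <<'E'
from h import *
for n,box in (("top0",(170,265,105,200)),("side0",(230,330,190,295))):
    p,d,K,T=load(n);P=cloud(d,K,T)
    reg=np.zeros(d.shape,bool);reg[box[0]:box[1],box[2]:box[3]]=1
    # rack base by white colour & height
    m=reg&(P[...,2]>.003)&(P[...,2]<.016)&(d>0)&(p.min(-1)>150)
    m=cv2.morphologyEx(m.astype(np.uint8),cv2.MORPH_OPEN,np.ones((2,2)))>0
    print(n,"base",m.sum(),cv2.minAreaRect((P[m][:,:2]*1000).astype(np.float32)))
    m=reg&(P[...,2]>.098)&(P[...,2]<.13)&(d>0)
    k,l=cv2.connectedComponents(m.astype(np.uint8))
    for i in range(1,k):
        q=P[l==i]
        if len(q)<15: continue
        f=cv2.fitLine(q[:,:2].astype(np.float32),cv2.DIST_L2,0,.01,.01).ravel()
        print(n,len(q),q.min(0).round(4),q.max(0).round(4),"ang",np.degrees(np.arctan2(f[1],f[0])).round(2),f[2:],"zmax")
E
```

```text
top0 base 1888 ((512.901611328125, 182.20529174804688), (401.2169494628906, 223.8488006591797), 78.55682373046875)
top0 193 [0.5613 0.2291 0.0982] [0.5872 0.3593 0.113 ] ang -81.42 [0.57400876 0.29386774] zmax
top0 194 [0.4832 0.2116 0.0981] [0.5094 0.3424 0.1128] ang -81.32 [0.4956657  0.27737746] zmax
side0 base 2717 ((481.3043212890625, 613.248291015625), (189.2155303955078, 816.7660522460938), 8.851645469665527)
side0 183 [0.483  0.2113 0.0981] [0.5088 0.3435 0.1143] ang -81.42 [0.49481073 0.28287846] zmax
side0 186 [0.5606 0.2272 0.098 ] [0.5865 0.3602 0.114 ] ang -81.38 [0.57224464 0.3032449 ] zmax
```

```bash
cat >> h.py <<'E'
from scipy.spatial.transform import Rotation as Ro
def rotT(heading_deg,tilt_deg,flip=False):
    """tool: x axis along heading (flip -> opposite), z down tilted outward along heading by tilt"""
    a=np.radians(heading_deg);t=np.radians(tilt_deg)
    h=np.array([np.cos(a),np.sin(a),0]);up=np.array([0,0,1.])
    z=np.sin(t)*h-np.cos(t)*up; x=np.cos(t)*h+np.sin(t)*up
    if flip: x=-x
    return np.stack([x,np.cross(z,x),z],1)
def plan(s,pos,R):
    R0=np.array(s["tcp_rot"]);p0=np.array(s["position"])
    l=R0.T@(np.asarray(pos)-p0); w=Ro.from_matrix(R0.T@R).as_rotvec()
    print("t",round(float(s["time"]),2),"lin",np.round(l/.6,4).tolist(),"dr",np.round(np.degrees(w)/45,4).tolist(),"mm",np.linalg.norm(l)*1e3,"deg",np.degrees(np.linalg.norm(w)))
E
python3 - <<'E'
from h import *
from cell import r
p,d,K,T=load("side0");P=cloud(d,K,T)
reg=np.zeros(d.shape,bool);reg[118:178,225:300]=1
for lo,hi in((.033,.05),(.066,.08)):
    m=reg&(P[...,2]>lo)&(P[...,2]<hi)&(d>0); q=P[m]
    print(lo,m.sum(),np.median(q[:,2]),cv2.minAreaRect((q[:,:2]*1000).astype(np.float32)))
p,d,K,T=load("top0");P=cloud(d,K,T)
for nm,(u,v) in dict(sp1=(235,275),sp2=(289,266),dr1=(222,153),dr2=(284,159),jar=(297,113),bot=(348,110)).items(): print(nm,P[v,u].round(3))
plan(r.sense(),[.574,.294,.22],rotT(8.6,0,True))
E
```

```text
0.033 1034 0.04064818380450219 ((549.6294555664062, -283.746826171875), (151.32891845703125, 197.64340209960938), 15.077302932739258)
0.066 381 0.07302876085581445 ((549.3062133789062, -284.0412292480469), (96.51654052734375, 129.515869140625), 14.054672241210938)
sp1 [ 0.35   0.075 -0.001]
sp2 [ 0.36  -0.081 -0.001]
dr1 [0.71  0.084 0.016]
dr2 [ 0.672 -0.099  0.021]
jar [ 0.785 -0.144  0.087]
bot [ 0.744 -0.264  0.171]
t 0.1 lin [1.049, 1.0747, 0.0191] dr [0.0014, -0.0023, -1.5982] mm 901.1522494870638 deg 71.92009481797172
```

Call:
carry_out(
  linear=[
    [0.058,0.06,0.001],
    [0.116,0.119,0.002],
    [0.174,0.179,0.003],
    [0.232,0.238,0.004],
    [0.29,0.298,0.005],
  ],
  dr=[
    [0,0,-0.1],
    [0,0,-0.2],
    [0,0,-0.3],
    [0,0,-0.4],
    [0,0,-0.5],
  ],
  fingers=[0,0,0,0,0],
)

```text
time: 0.6
position: [0.3623, -0.3208, 0.228]
tcp_rot: [[-0.759, 0.652, -0.0], [0.652, 0.759, 0.0], [0.001, -0.0, -1.0]]
force: [1.2, -0.0, 0.5]
opening: 1.001
```

```bash
python3 -c "
from h import *
from cell import r
plan(r.sense(),[.574,.294,.22],rotT(8.6,0,True))"
```

```text
t 0.6 lin [0.3999, 1.0072, 0.0135] dr [0.0003, -0.0007, -1.0947] mm 650.2609656513106 deg 49.261178147923
```

Call:
carry_out(
  linear=[
    [0.031,0.077,0.001],
    [0.062,0.155,0.002],
    [0.092,0.232,0.003],
    [0.123,0.31,0.004],
    [0.154,0.387,0.005],
  ],
  dr=[
    [0,0,-0.11],
    [0,0,-0.22],
    [0,0,-0.33],
    [0,0,-0.44],
    [0,0,-0.55],
  ],
  fingers=[0.2,0.2,0.2,0.2,0.2],
)

```text
time: 1.1
position: [0.444, -0.0847, 0.2253]
tcp_rot: [[-0.962, 0.273, 0.0], [0.273, 0.962, 0.0], [-0.0, 0.0, -1.0]]
force: [1.6, -0.3, -0.9]
opening: 0.799
```

```bash
python3 -c "
from h import *
from cell import r
plan(r.sense(),[.574,.294,.22],rotT(8.6,0,True))"
```

```text
t 1.1 lin [-0.0361, 0.6663, 0.0089] dr [0.0001, 0.0, -0.5433] mm 400.38351390429364 deg 24.446593430215962
```

Call:
carry_out(
  linear=[
    [-0.004,0.082,0.001],
    [-0.009,0.164,0.002],
    [-0.013,0.246,0.003],
    [-0.018,0.328,0.004],
    [-0.022,0.41,0.005],
  ],
  dr=[
    [0,0,-0.11],
    [0,0,-0.22],
    [0,0,-0.33],
    [0,0,-0.44],
    [0,0,-0.54],
  ],
  fingers=[0.3,0.3,0.3,0.3,0.3],
)

```text
time: 1.6
position: [0.5248, 0.148, 0.222]
tcp_rot: [[-0.989, -0.147, -0.001], [-0.147, 0.989, -0.0], [0.001, -0.0, -1.0]]
force: [1.4, -0.9, -0.0]
opening: 0.698
```

```bash
python3 -c "
from h import *
from cell import r
plan(r.sense(),[.574,.294,.22],rotT(8.6,0,True))"
```

```text
t 1.6 lin [-0.1169, 0.2286, 0.0033] dr [-0.0002, -0.0008, -0.0032] mm 154.04083200906703 deg 0.14867042024065105
```

Call:
carry_out(
  linear=[
    [-0.038,0.074,0.002],
    [-0.076,0.148,0.003],
    [-0.117,0.229,0.003],
    [-0.117,0.229,0.003],
  ],
  dr=[
    [0,0,0],
    [0,0,0],
    [0,0,-0.003],
    [0,0,-0.003],
  ],
  fingers=[0.3,0.3,0.3,0.3],
)

```text
time: 2.0
position: [0.5753, 0.2968, 0.2183]
tcp_rot: [[-0.989, -0.15, -0.001], [-0.15, 0.989, -0.0], [0.001, -0.0, -1.0]]
force: [-0.2, 0.4, -0.7]
opening: 0.701
```

```bash
python3 - <<'E'
from h import *
from cell import r
for n in("wrist",):
    c=r.calibration(n);p,d=r.capture(n)
    cv2.imwrite(f"pics/{n}1.png",p[...,::-1]); np.savez(f"{n}1.npz",p=p,d=d,K=c["camera_matrix"],T=c["pose"])
    P=cloud(d,c["camera_matrix"],c["pose"])
    m=(P[...,2]>.1)&(P[...,2]<.125)&(d>0)&(P[...,0]>.4)
    k,l=cv2.connectedComponents(m.astype(np.uint8))
    for i in range(1,k):
        q=P[l==i]
        if len(q)<100: continue
        print(len(q),np.median(q,0),cv2.minAreaRect((q[:,:2]*1000).astype(np.float32)))
print(c["camera_matrix"],c["pose"])
s=r.sense();plan(s,[.574,.294,.077],rotT(8.6,0,True)); print(s["position"])
E
```

```text
1606 [0.4984105  0.26899292 0.11024074] ((496.0919494628906, 276.76861572265625), (8.842206001281738, 131.53175354003906), 8.652887344360352)
1168 [0.57587032 0.28359489 0.11047456] ((574.5635986328125, 292.95623779296875), (7.894378662109375, 131.2172088623047), 8.474006652832031)
489 [0.6773948  0.51711963 0.11420388] ((675.55712890625, 516.1604614257812), (36.24192810058594, 6.086729526519775), 1.2991409301757812)
[[283.76950234   0.         258.88833048]
 [  0.         283.76950234 193.65388701]
 [  0.           0.           1.        ]] [[-0.98873681 -0.14138525 -0.04908905  0.58703029]
 [-0.14966037  0.93650948  0.317099    0.21471319]
 [ 0.00113924  0.32087414 -0.94712116  0.36153584]
 [ 0.          0.          0.          1.        ]]
t 2.05 lin [0.001, -0.0012, 0.2357] dr [-0.0012, -0.0025, -0.0012] mm 141.39842026406046 deg 0.1357738298056081
[0.57474642 0.29499783 0.21839293]
```

View pics/wrist1.png

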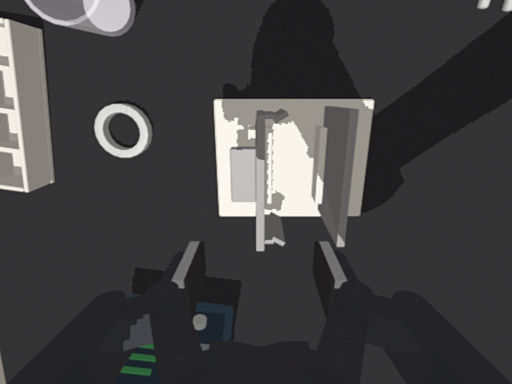

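Call:
carry_out(
  linear=[
    [0.001,-0.003,0.07],
    [0.001,-0.003,0.14],
    [0.001,-0.003,0.2],
    [0.001,-0.003,0.237],
    [0.001,-0.003,0.237],
  ],
  dr=[
    [0,0,0],
    [0,0,0],
    [0,0,0],
    [0,0,0],
    [0,0,0],
  ],
  fingers=[0.3,0.3,0.3,0.3,0.3],
)

```text
time: 2.55
position: [0.5716, 0.2872, 0.0743]
tcp_rot: [[-0.99, -0.144, -0.008], [-0.144, 0.99, -0.005], [0.008, -0.004, -1.0]]
force: [-0.5, -0.8, -0.2]
opening: 0.7
```

Call:
carry_out(
  linear=[
    [0,0,0],
    [0,0,0],
    [0,0,0],
    [0,0,0],
    [0,0,0],
  ],
  dr=[
    [0,0,0],
    [0,0,0],
    [0,0,0],
    [0,0,0],
    [0,0,0],
  ],
  fingers=[0.7,1,1,1,1],
)

```text
time: 3.05
position: [0.5753, 0.2908, 0.0802]
tcp_rot: [[-0.989, -0.146, 0.003], [-0.146, 0.989, 0.002], [-0.003, 0.001, -1.0]]
force: [0.1, -0.7, 5.9]
opening: 0.084
```

Call:
carry_out(
  linear=[
    [0,0,-0.015],
    [0,0,-0.04],
    [0,0,-0.08],
    [0,0,-0.12],
    [0,0,-0.16],
  ],
  dr=[
    [0,0,0],
    [0,0,0],
    [0,0,0],
    [0,0,0],
    [0,0,0],
  ],
  fingers=[1,1,1,1,1],
)

```text
time: 3.55
position: [0.5735, 0.2898, 0.1746]
tcp_rot: [[-0.989, -0.145, -0.002], [-0.145, 0.989, -0.001], [0.002, -0.001, -1.0]]
force: [0.3, -0.2, -1.6]
opening: 0.079
```

```bash
python3 - <<'E'
from h import *
from cell import r
s=r.sense();print(s["force"],s["opening"],s["position"],s["joint_positions"])
for n in("side",):
    c=r.calibration(n);p,d=r.capture(n)
    cv2.imwrite(f"pics/{n}2.png",cv2.resize(p[150:350,150:400],None,fx=3,fy=3)[...,::-1]); np.savez(f"{n}2.npz",p=p,d=d,K=c["camera_matrix"],T=c["pose"])
E
```

```text
[ 0.31248851 -0.16731284 -1.59840325] 0.07940743433591853 [0.57345504 0.28979114 0.1746394 ] [ 7.18929585e-01  4.56826923e-01 -2.40988000e-02 -7.76673925e-04
 -1.09220073e+00 -5.72793124e-01]
```

View pics/side2.png

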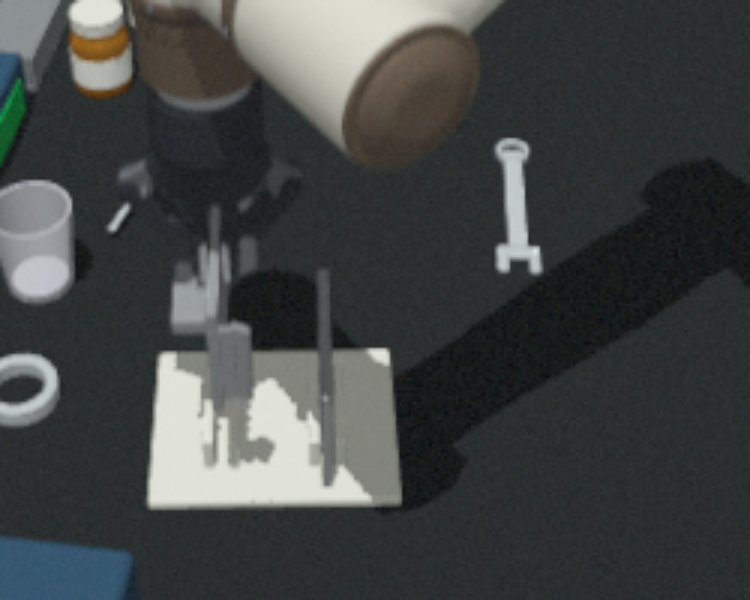

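```bash
python3 -c "
from h import *
from cell import r
plan(r.sense(),[.56,.06,.21],rotT(10,10,True))
"
```

```text
t 3.6 lin [0.0821, -0.3769, -0.0516] dr [-0.0003, -0.2143, -0.0353] mm 233.49672267981273 deg 9.771721265166251
```

Call:
carry_out(
  linear=[
    [0.0,-0.04,-0.05],
    [0.015,-0.12,-0.052],
    [0.035,-0.2,-0.052],
    [0.06,-0.28,-0.052],
    [0.08,-0.36,-0.052],
  ],
  dr=[
    [0,0,0],
    [0,0,0],
    [0,0,0],
    [0,-0.1,-0.02],
    [0,-0.2,-0.035],
  ],
  fingers=[1,1,1,1,1],
)

```text
time: 4.1
position: [0.5572, 0.0676, 0.2046]
tcp_rot: [[-0.973, -0.173, 0.155], [-0.171, 0.985, 0.025], [-0.157, -0.003, -0.988]]
force: [0.4, -1.6, -1.0]
opening: 0.08
```

```bash
python3 -c "
from h import *
from cell import r
plan(r.sense(),[.524,.0035,.15],rotT(14.25,45,True))
"
```

```text
t 4.1 lin [0.0864, -0.0955, 0.0787] dr [-0.0468, -0.7987, -0.0846] mm 90.5510381398059 deg 36.202644863725325
```

Call:
carry_out(
  linear=[
    [0.017,-0.019,0.016],
    [0.035,-0.038,0.031],
    [0.052,-0.057,0.047],
    [0.069,-0.076,0.063],
    [0.086,-0.096,0.079],
  ],
  dr=[
    [-0.009,-0.16,-0.017],
    [-0.019,-0.32,-0.034],
    [-0.028,-0.48,-0.051],
    [-0.037,-0.64,-0.068],
    [-0.047,-0.8,-0.085],
  ],
  fingers=[1,1,1,1,1],
)

```text
time: 4.6
position: [0.531, -0.0012, 0.1643]
tcp_rot: [[-0.823, -0.244, 0.512], [-0.187, 0.969, 0.161], [-0.536, 0.037, -0.843]]
force: [0.7, -0.8, -1.2]
opening: 0.083
```

```bash
python3 - <<'E'
from h import *
from cell import r
for n in("side",):
    c=r.calibration(n);p,d=r.capture(n)
    cv2.imwrite(f"pics/{n}3.png",cv2.resize(p[80:330,150:450],None,fx=2.4,fy=2.4)[...,::-1]); np.savez(f"{n}3.npz",p=p,d=d,K=c["camera_matrix"],T=c["pose"])
s=r.sense();print(s["joint_positions"],s["position"]);plan(s,[.524,.0035,.06],rotT(14.25,45,True))
E
```

```text
[ 0.30038304  0.10358153 -0.70851234 -0.01839136 -0.19148483 -0.05383612] [ 0.53071373 -0.0017799   0.16326448]
t 4.65 lin [0.0998, 0.0041, 0.1408] dr [0.0357, -0.2792, -0.0402] mm 103.61710891424917 deg 12.796840196524599
```

View pics/side3.png

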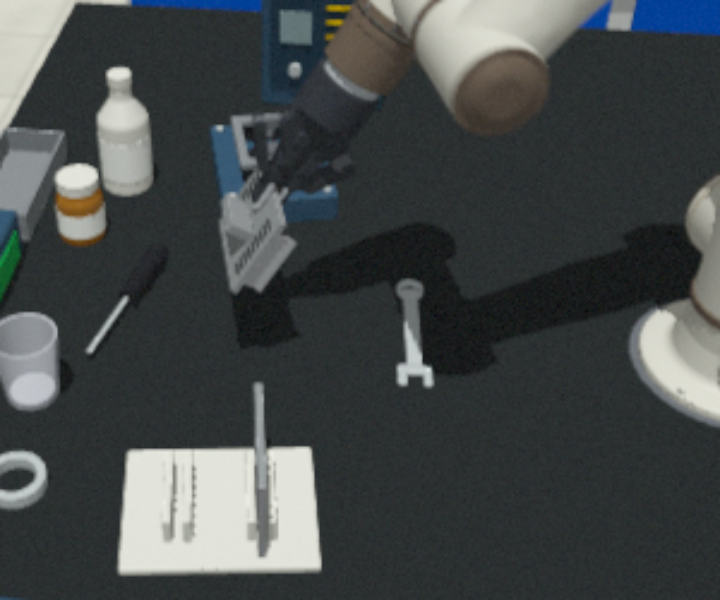

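```bash
python3 -c "
from h import *
from cell import r
s=r.sense();plan(s,[.523,.004,.17],rotT(-25,33,True));plan(s,[.523,.004,.17],rotT(-25,45,True))
"
```

```text
t 4.65 lin [0.0029, 0.0129, -0.0145] dr [0.5092, -0.0302, 0.6987] mm 11.759082948455916 deg 38.9284719200491
t 4.65 lin [0.0029, 0.0129, -0.0145] dr [0.5807, -0.2866, 0.643] mm 11.759082948455916 deg 41.06708846526983
```

Call:
carry_out(
  linear=[
    [0.001,0.003,-0.003],
    [0.001,0.005,-0.006],
    [0.002,0.008,-0.009],
    [0.003,0.01,-0.012],
    [0.003,0.013,-0.014],
  ],
  dr=[
    [0.1,-0.0,0.14],
    [0.2,-0.01,0.28],
    [0.31,-0.02,0.42],
    [0.41,-0.03,0.56],
    [0.51,-0.03,0.7],
  ],
  fingers=[1,1,1,1,1],
)

```text
time: 5.15
position: [0.5372, -0.0057, 0.1942]
tcp_rot: [[-0.864, 0.041, 0.501], [0.039, 0.999, -0.013], [-0.501, 0.009, -0.865]]
force: [1.1, -0.8, -0.6]
opening: 0.083
```

```bash
python3 -c "
from h import *
from cell import r
s=r.sense();print(s['joint_positions']);plan(s,[.523,.004,.12],rotT(-25,45,True))
"
```

```text
[ 0.24057703  0.05291129 -0.91101346  0.93981116 -0.16406025 -1.18240378]
t 5.15 lin [0.083, 0.0141, 0.095] dr [0.3165, -0.3295, 0.394] mm 76.16168765546043 deg 27.149141357307627
```

Call:
carry_out(
  linear=[
    [0.017,0.003,0.019],
    [0.033,0.006,0.038],
    [0.05,0.008,0.057],
    [0.066,0.011,0.076],
    [0.083,0.014,0.095],
  ],
  dr=[
    [0.09,-0.06,0.12],
    [0.18,-0.12,0.24],
    [0.25,-0.2,0.32],
    [0.3,-0.26,0.38],
    [0.317,-0.33,0.394],
  ],
  fingers=[1,1,1,1,1],
)

```text
time: 5.65
position: [0.5312, -0.0074, 0.1889]
tcp_rot: [[-0.776, 0.314, 0.546], [0.257, 0.95, -0.18], [-0.575, 0.001, -0.818]]
force: [0.5, -1.0, -1.6]
opening: 0.086
```

```bash
python3 -c "
from h import *
from cell import r
s=r.sense();print(s['joint_positions']);plan(s,[.523,.004,.12],rotT(-25,45,True))
"
```

```text
[-0.06618705  0.05050092 -0.9932238   2.02648297 -0.15996029 -2.24058902]
t 5.65 lin [0.0816, 0.0136, 0.083] dr [0.0973, -0.2195, 0.1134] mm 70.30977010284904 deg 11.948418025802718
```

```bash
cat > kin.py <<'E'
import numpy as np
from scipy.spatial.transform import Rotation as Ro
from scipy.optimize import least_squares
D=[([-0.846,0.386,0.007,-0.001,-1.194,-0.259],[.28,-.558,.23],[[-0.449,0.894,-0.001],[0.894,0.449,0.002],[0.002,-0.0,-1.0]]),
([.71893,.45683,-.0241,-.00078,-1.0922,-.57279],[.57346,.28979,.17464],[[-0.989,-0.145,-0.002],[-0.145,0.989,-0.001],[0.002,-0.001,-1.0]]),
([.30038,.10358,-.70851,-.01839,-.19148,-.05384],[.53071,-.00178,.16326],[[-0.823,-0.244,0.512],[-0.187,0.969,0.161],[-0.536,0.037,-0.843]]),
([.24058,.05291,-.91101,.93981,-.16406,-1.1824],[.5372,-.0057,.1942],[[-0.864,0.041,0.501],[0.039,0.999,-0.013],[-0.501,0.009,-0.865]]),
([-.06619,.0505,-.99322,2.02648,-.15996,-2.24059],[.5312,-.0074,.1889],[[-0.776,0.314,0.546],[0.257,0.95,-0.18],[-0.575,0.001,-0.818]])]
E=lambda ax,a:Ro.from_rotvec(np.array(ax)*a)
def chain(q,s4=1,s6=1):
    A=E([0,0,1],q[0]);B=A*E([0,1,0],q[1]);C=B*E([0,1,0],-q[2]);F=C*E([s4,0,0],q[3]);G=F*E([0,1,0],-q[4]);H=G*E([s6,0,0],q[5])
    return A,B,C,F,G,H
if __name__=="__main__":
    for s4 in(1,-1):
        for s6 in(1,-1):
            M=[(chain(q,s4,s6)[5].inv()*Ro.from_matrix(R)).as_rotvec() for q,p,R in D]
            print(s4,s6,np.round(M,3).tolist())
E
python3 kin.py
python3 -c "
from cell import r
s=r.sense();print(s['joint_positions'].__repr__(),s['position'],s['tcp_rot'])"
```

```text
1 1 [[0.405, 1.532, 0.408], [0.89, 1.38, 0.892], [0.103, 1.568, 0.112], [0.597, 1.525, 0.179], [0.552, 1.534, 0.098]]
1 -1 [[-0.001, 1.571, 0.002], [-0.0, 1.571, 0.002], [0.018, 1.571, 0.028], [-1.275, 0.799, -1.445], [1.896, 1.074, 1.55]]
-1 1 [[0.406, 1.532, 0.406], [0.891, 1.381, 0.89], [0.08, 1.569, 0.078], [1.766, 0.722, 1.765], [-1.377, 1.091, -1.378]]
-1 -1 [[0.0, 1.571, -0.0], [0.0, 1.571, 0.0], [-0.004, 1.571, -0.006], [0.0, 1.571, 0.0], [0.0, 1.571, -0.0]]
array([-0.06618705,  0.05050092, -0.9932238 ,  2.02648297, -0.15996029,
       -2.24058902]) [ 0.53124402 -0.00740625  0.18888685] [[-0.77647987  0.31373929  0.54648575]
 [ 0.25727576  0.94950845 -0.17956307]
 [-0.57522882  0.00117043 -0.81799171]]
```

```bash
cat >> kin.py <<'E'
def fit():
    rows=[];b=[]
    for q,p,R in D:
        A,B,C,F,G,H=[x.as_matrix() for x in chain(q,-1,-1)]
        rows.append(np.hstack([A,B[:,[0,2]],C[:,[0,2]],F[:,[1,2]],G[:,[0,2]]]));b.append(p)
    M=np.vstack(rows);b=np.hstack(b)
    w=np.linalg.solve(M.T@M+1e-7*np.eye(M.shape[1]),M.T@b)
    return w,M@w-b
if __name__=="__main__":
    w,e=fit();print("A xyz,B xz,C xz,F yz,G xz",np.round(w,4),"res",np.abs(e).max())
E
python3 kin.py | tail -2
```

```text
A xyz,B xz,C xz,F yz,G xz [ 9.000e-04 -2.000e-04  1.554e-01 -2.000e-04  5.684e-01  4.197e-01
  1.000e-04 -1.598e-01  1.400e-03  2.980e-01 -1.100e-03] res 0.0004087249145702798
```

```bash
cat > ik.py <<'E'
import numpy as np
from kin import chain
from scipy.optimize import least_squares
from scipy.spatial.transform import Rotation as Ro
from h import rotT
LO=np.array([-3.14,-1.21,-1.07,-3.16,-2.99,-3.1]);HI=np.array([3.14,2.06,1.41,2.05,-.16,3.1])
def fk(q):
    A,B,C,F,G,H=chain(q,-1,-1)
    p=A.apply([0,0,.1554])+B.apply([0,0,.5684])+C.apply([.4197,0,0])+F.apply([0,-.1598,0.0014])+G.apply([.298,0,-.0011])
    return p,H*Ro.from_rotvec([0,np.pi/2,0])
def ik(pos,R,q0):
    R=Ro.from_matrix(R)
    def f(q):
        p,o=fk(q);return np.r_[(p-pos)*3,(R.inv()*o).as_rotvec()]
    s=least_squares(f,np.clip(q0,LO+.01,HI-.01),bounds=(LO,HI));return s.x,np.abs(s.fun).max()
E
cat > search.py <<'E'
from ik import *
rng=np.random.default_rng(0)
for hd in range(-100,101,20):
    for x,y in((.523,.004),):
        a=np.radians(hd);pos=np.array([.5,0,.0572])+.0145*np.array([np.cos(a),np.sin(a),0])
        seen=[]
        for k in range(25):
            q,e=ik(pos,rotT(hd,45,True),rng.uniform(LO,HI))
            if e<1e-3 and not any(np.abs(q-z).max()<.1 for z in seen):
                seen.append(q); print(hd,q.round(2),"margin",np.minimum(q-LO,HI-q).min().round(2))
E
python3 search.py
```

```text
-100 [ 0.57  0.59 -0.62  0.64 -1.05 -2.84] margin 0.26
-80 [ 0.56  0.51 -0.85  1.02 -0.88 -2.9 ] margin 0.2
-60 [ 0.38  0.44 -1.05  1.63 -0.78 -3.01] margin 0.02
0 [-0.37  0.34 -0.74 -2.34 -0.37  2.64] margin 0.21
20 [-0.23  0.33 -0.56 -1.61 -0.4   2.04] margin 0.24
40 [-0.23  0.37 -0.47 -1.31 -0.63  2.01] margin 0.47
60 [-0.23  0.44 -0.36 -1.1  -0.86  2.08] margin 0.7
80 [-0.2   0.52 -0.25 -0.93 -1.08  2.18] margin 0.82
100 [-0.14  0.59 -0.13 -0.78 -1.27  2.3 ] margin 0.8
```

```bash
cat > sim.py <<'E'
from ik import *
q=np.array([-0.06618705,0.05050092,-0.9932238,2.02648297,-0.15996029,-2.24058902])
print(fk(q)[0])
from scipy.spatial.transform import Slerp
p,R=fk(q)
def go(q,pos,Rt,n=12):
    p,R=fk(q);S=Slerp([0,1],Ro.concatenate([R,Ro.from_matrix(Rt)]))
    for i in range(1,n+1):
        t=i/n;q2,e=ik(p+(pos-p)*t,S(t).as_matrix(),q)
        print(q2.round(2),"e%.4f"%e,"dmax %.2f"%np.abs(q2-q).max());q=q2
    return q
print("untilt");q=go(q,np.array([.53,0,.2]),rotT(-18,0,True))
print("yaw");q=go(q,np.array([.53,0,.2]),rotT(60,0,True))
print("tilt");q=go(q,np.array([.507,.0126,.12]),rotT(60,45,True))
print("back");q=go(q,np.array([.507-.025,.0126-.043,.12]),rotT(60,45,True))
print("down");q=go(q,np.array([.5,0,.1]),rotT(60,0,True))
print("yaw fan");q=go(q,np.array([.55,-.2845,.15]),rotT(14.25,0,True))
E
python3 sim.py
```

```text
[ 0.53034179 -0.00710683  0.18883389]
untilt
[ 0.14  0.06 -0.98  1.5  -0.24 -1.9 ] e0.0000 dmax 0.53
[ 0.29  0.07 -0.92  1.09 -0.32 -1.61] e0.0000 dmax 0.41
[ 0.36  0.08 -0.84  0.8  -0.4  -1.39] e0.0000 dmax 0.29
[ 0.4   0.09 -0.76  0.6  -0.48 -1.22] e0.0000 dmax 0.20
[ 0.4   0.11 -0.68  0.45 -0.55 -1.08] e0.0000 dmax 0.15
[ 0.4   0.13 -0.61  0.34 -0.63 -0.97] e0.0000 dmax 0.11
[ 0.39  0.15 -0.54  0.26 -0.7  -0.88] e0.0000 dmax 0.09
[ 0.37  0.17 -0.48  0.19 -0.78 -0.81] e0.0000 dmax 0.07
[ 0.36  0.19 -0.42  0.13 -0.85 -0.75] e0.0000 dmax 0.07
[ 0.34  0.21 -0.37  0.08 -0.91 -0.7 ] e0.0000 dmax 0.07
[ 0.32  0.23 -0.32  0.04 -0.98 -0.66] e0.0000 dmax 0.07
[ 0.31  0.25 -0.27  0.   -1.05 -0.62] e0.0000 dmax 0.07
yaw
[ 0.31  0.25 -0.27  0.   -1.05 -0.51] e0.0000 dmax 0.11
[ 0.31  0.25 -0.27  0.   -1.05 -0.39] e0.0000 dmax 0.11
[ 0.31  0.25 -0.27  0.   -1.05 -0.28] e0.0000 dmax 0.11
[ 0.31  0.25 -0.27  0.   -1.05 -0.17] e0.0000 dmax 0.11
[ 0.31  0.25 -0.27  0.   -1.05 -0.05] e0.0000 dmax 0.11
[ 0.31  0.25 -0.27  0.   -1.05  0.06] e0.0000 dmax 0.11
[ 0.31  0.25 -0.27  0.   -1.05  0.17] e0.00
[... 2303 characters left out ...]
2] e0.0000 dmax 0.08
yaw fan
[ 0.28  0.32 -0.45 -0.   -0.8   0.71] e0.0000 dmax 0.05
[ 0.23  0.32 -0.44 -0.   -0.81  0.69] e0.0000 dmax 0.05
[ 0.18  0.33 -0.41 -0.   -0.83  0.67] e0.0000 dmax 0.05
[ 0.13  0.33 -0.39 -0.   -0.84  0.65] e0.0000 dmax 0.05
[ 0.08  0.34 -0.37 -0.   -0.86  0.63] e0.0000 dmax 0.05
[ 0.03  0.35 -0.34 -0.   -0.88  0.61] e0.0000 dmax 0.05
[-0.01  0.36 -0.31 -0.   -0.9   0.59] e0.0000 dmax 0.05
[-0.06  0.38 -0.27 -0.   -0.92  0.57] e0.0000 dmax 0.04
[-0.1   0.39 -0.24 -0.   -0.94  0.55] e0.0000 dmax 0.04
[-0.14  0.41 -0.2  -0.   -0.96  0.52] e0.0000 dmax 0.04
[-0.18  0.42 -0.16 -0.   -0.99  0.49] e0.0000 dmax 0.04
[-0.22  0.44 -0.12  0.   -1.01  0.47] e0.0000 dmax 0.04
```

```bash
python3 -c "
from h import *
from cell import r
s=r.sense();plan(s,[.53,0,.2],rotT(-18,0,True))
"
```

```text
t 5.65 lin [-0.0059, 0.0111, -0.0185] dr [-0.0005, 0.7804, -0.0066] mm 13.412766818873418 deg 35.117032354406085
```

Call:
carry_out(
  linear=[
    [-0.001,0.002,-0.004],
    [-0.002,0.004,-0.007],
    [-0.004,0.007,-0.011],
    [-0.005,0.009,-0.015],
    [-0.006,0.011,-0.018],
  ],
  dr=[
    [0,0.12,0],
    [0,0.24,0],
    [0,0.41,0],
    [0,0.59,0],
    [0,0.78,0],
  ],
  fingers=[1,1,1,1,1],
)

```text
time: 6.15
position: [0.5505, -0.0208, 0.2151]
tcp_rot: [[-0.819, 0.347, 0.457], [0.292, 0.938, -0.188], [-0.494, -0.02, -0.869]]
force: [1.8, -1.9, -0.5]
opening: 0.08
```

```bash
python3 -c "
from h import *
from cell import r
s=r.sense();print(s['joint_positions'].round(2));plan(s,[.53,0,.2],rotT(60,0,True));plan(s,[.53,0,.2],rotT(22,0,True))
"
```

```text
[ 0.32  0.07 -0.82  0.91 -0.42 -1.47]
t 6.15 lin [0.0506, 0.0212, -0.0003] dr [-0.4812, 0.5277, -1.7354] mm 32.92580237670901 deg 84.44599608481506
t 6.15 lin [0.0506, 0.0212, -0.0003] dr [-0.267, 0.618, -0.9122] mm 32.92580237670901 deg 51.01840618670101
```

Call:
carry_out(
  linear=[
    [0.01,0.004,0],
    [0.02,0.008,0],
    [0.03,0.013,0],
    [0.04,0.017,0],
    [0.05,0.021,0],
  ],
  dr=[
    [-0.045,0.104,-0.153],
    [-0.09,0.208,-0.306],
    [-0.135,0.312,-0.46],
    [-0.18,0.416,-0.61],
    [-0.224,0.52,-0.766],
  ],
  fingers=[1,1,1,1,1],
)

```text
time: 6.65
position: [0.5306, -0.0004, 0.2006]
tcp_rot: [[-0.975, -0.098, 0.202], [-0.108, 0.993, -0.039], [-0.196, -0.06, -0.979]]
force: [0.9, -2.1, -2.2]
opening: 0.082
```

```bash
python3 -c "
from h import *
from cell import r
s=r.sense();print(s['joint_positions'].round(2));plan(s,[.53,0,.2],rotT(52,3,True))
"
```

```text
[ 0.37  0.15 -0.47  0.16 -0.78 -0.36]
t 6.65 lin [0.0012, 0.0008, 0.0007] dr [-0.2006, 0.1441, -1.014] mm 0.9289271219207416 deg 46.96616280380635
```

Call:
carry_out(
  linear=[
    [0,0,0],
    [0,0,0],
    [0,0,0],
    [0,0,0],
    [0,0,0],
  ],
  dr=[
    [-0.036,0.026,-0.182],
    [-0.072,0.052,-0.365],
    [-0.108,0.078,-0.548],
    [-0.144,0.104,-0.73],
    [-0.18,0.13,-0.92],
  ],
  fingers=[1,1,1,1,1],
)

```text
time: 7.15
position: [0.5314, -0.0015, 0.2007]
tcp_rot: [[-0.673, -0.738, 0.054], [-0.737, 0.675, 0.037], [-0.064, -0.015, -0.998]]
force: [0.4, 0.8, -2.0]
opening: 0.081
```

```bash
python3 -c "
from h import *
from cell import r
s=r.sense();print(s['joint_positions'].round(2));plan(s,[.512,.01,.14],rotT(60,35,True))
"
```

```text
[ 0.29  0.23 -0.3  -0.02 -0.99  0.55]
t 7.15 lin [0.0142, 0.0383, 0.0998] dr [-0.1109, -0.6955, -0.2586] mm 64.70798915519013 deg 33.7600786461711
```

Call:
carry_out(
  linear=[
    [0.003,0.008,0.02],
    [0.006,0.015,0.04],
    [0.009,0.023,0.06],
    [0.012,0.031,0.08],
    [0.014,0.038,0.1],
  ],
  dr=[
    [-0.022,-0.14,-0.052],
    [-0.044,-0.28,-0.104],
    [-0.067,-0.42,-0.155],
    [-0.089,-0.56,-0.207],
    [-0.111,-0.7,-0.26],
  ],
  fingers=[1,1,1,1,1],
)

```text
time: 7.65
position: [0.5117, 0.0099, 0.1418]
tcp_rot: [[-0.423, -0.861, 0.282], [-0.713, 0.508, 0.483], [-0.559, 0.003, -0.829]]
force: [-1.1, -1.4, -2.9]
opening: 0.085
```

```bash
python3 -c "
from h import *
from cell import r
s=r.sense();print(s['joint_positions'].round(2),s['position']);plan(s,[.507,.0126,.075],rotT(60,45,True))
"
```

```text
[-0.03  0.25 -0.33 -0.73 -0.83  1.53] [0.51171192 0.00988416 0.14179452]
t 7.65 lin [0.0623, 0.0087, 0.0923] dr [-0.0045, -0.245, -0.0122] mm 67.01556939325532 deg 11.04001403407991
```

Call:
carry_out(
  linear=[
    [0.016,0.002,0.023],
    [0.031,0.004,0.046],
    [0.047,0.006,0.069],
    [0.062,0.009,0.092],
    [0.062,0.009,0.092],
  ],
  dr=[
    [0,-0.06,0],
    [0,-0.12,0],
    [-0.002,-0.18,-0.006],
    [-0.004,-0.245,-0.012],
    [-0.004,-0.245,-0.012],
  ],
  fingers=[1,1,1,1,1],
)

```text
time: 8.15
position: [0.505, 0.0111, 0.0717]
tcp_rot: [[-0.365, -0.863, 0.349], [-0.611, 0.505, 0.61], [-0.703, 0.009, -0.712]]
force: [-0.1, -0.4, -2.6]
opening: 0.086
```

```bash
python3 - <<'E'
from h import *
from cell import r
n="side"
c=r.calibration(n);p,d=r.capture(n)
cv2.imwrite(f"pics/{n}4.png",cv2.resize(p[120:270,180:380],None,fx=3.6,fy=3.6)[...,::-1]); np.savez(f"{n}4.npz",p=p,d=d,K=c["camera_matrix"],T=c["pose"])
P=cloud(d,c["camera_matrix"],c["pose"])
s=r.sense();print(s["force"],s["position"]);plan(s,[.507,.0126,.058],rotT(60,45,True))
a=np.radians(60);TC=np.array(s["position"]);R=np.array(s["tcp_rot"])
# guard frame: x=-toolx, z=-toolz, centre=TCP+.02 toolz
C=TC+.02*R[:,2]; G=np.stack([-R[:,0],np.cross(-R[:,2],-R[:,0]),-R[:,2]],1)
L=(P-C)@G
m=(np.abs(L[...,0])<.07)&(np.abs(L[...,1])<.08)&(np.abs(L[...,2])<.07)&(d>0)&(P[...,2]>.012)
q=L[m];print("z min pts guardframe",q.min(0),q.max(0)); w=P[m]; print("lowest",np.sort(w[:,2])[:10])
for y0,y1 in((-.08,-.05),(-.05,.05),(.05,.08)):
    t=q[(q[:,1]>y0)&(q[:,1]<y1)]; print(y0,len(t),np.percentile(t,[1,99],axis=0).round(4).tolist())
E
```

```text
[ 0.63888509 -0.45607343 -1.71316005] [0.50620551 0.01124149 0.07343492]
t 8.2 lin [0.0162, -0.0001, 0.0201] dr [0.0012, -0.0079, -0.0091] mm 15.514943914562743 deg 0.5433576539139529
z min pts guardframe [-0.03523165 -0.06276495 -0.05004004] [0.03566216 0.07432144 0.06997891]
lowest [0.01671674 0.01985295 0.02114536 0.0222456  0.02237211 0.02281551
 0.02299382 0.02321458 0.02357398 0.02365083]
-0.08 119 [[-0.0038, -0.0619, -0.0491], [0.0064, -0.0502, 0.0481]]
-0.05 1327 [[-0.0103, -0.0491, -0.0485], [0.033, 0.0492, 0.0679]]
0.05 415 [[-0.0279, 0.0506, -0.0483], [0.0077, 0.0734, 0.0484]]
```

View pics/side4.png

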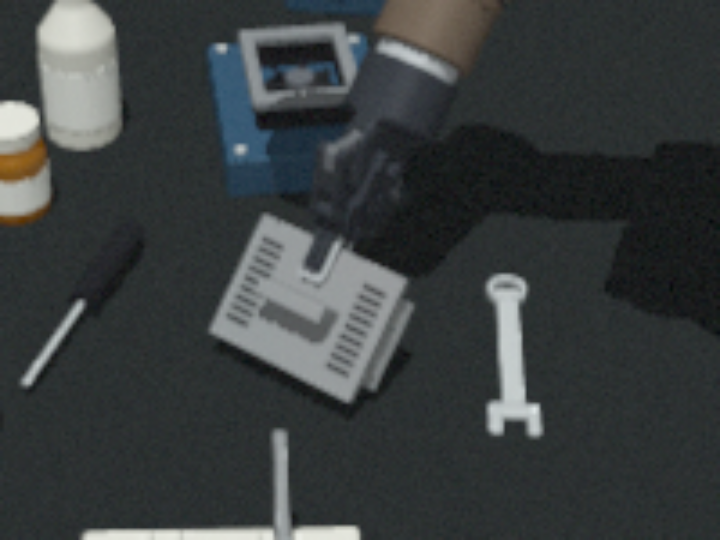

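Call:
carry_out(
  linear=[
    [0.004,0,0.005],
    [0.008,0,0.01],
    [0.012,0,0.014],
    [0.014,0,0.017],
    [0.015,0,0.018],
  ],
  dr=[
    [0,0,0],
    [0,0,0],
    [0,0,0],
    [0,0,0],
    [0,0,0],
  ],
  fingers=[1,1,1,1,1],
)

```text
time: 8.7
position: [0.5079, 0.0138, 0.0613]
tcp_rot: [[-0.356, -0.865, 0.353], [-0.613, 0.502, 0.61], [-0.705, 0.0, -0.709]]
force: [0.3, 0.3, -2.3]
opening: 0.083
```

Call:
carry_out(
  linear=[
    [0.001,0,0.001],
    [0.001,0,0.001],
  ],
  dr=[
    [0,0,0],
    [0,0,0],
  ],
  fingers=[1,1],
)

```text
time: 8.9
position: [0.5078, 0.0135, 0.0603]
tcp_rot: [[-0.356, -0.865, 0.353], [-0.613, 0.502, 0.61], [-0.705, 0.001, -0.709]]
force: [0.5, -0.6, -1.7]
opening: 0.079
```

Call:
carry_out(
  linear=[
    [0.001,0,0.001],
    [0.002,0,0.002],
    [0.003,0,0.003],
    [0.003,0,0.003],
  ],
  dr=[
    [0,0,0],
    [0,0,0],
    [0,0,0],
    [0,0,0],
  ],
  fingers=[1,1,1,1],
)

```text
time: 9.3
position: [0.5077, 0.0135, 0.0577]
tcp_rot: [[-0.357, -0.865, 0.353], [-0.613, 0.502, 0.61], [-0.705, 0.001, -0.709]]
force: [-0.3, 0.0, -2.5]
opening: 0.085
```

Call:
carry_out(
  linear=[
    [0.001,0,0.001],
    [0.002,0,0.002],
    [0.002,0,0.002],
  ],
  dr=[
    [0,0,0],
    [0,0,0],
    [0,0,0],
  ],
  fingers=[1,1,1],
)

```text
time: 9.6
position: [0.5079, 0.0135, 0.0565]
tcp_rot: [[-0.356, -0.865, 0.354], [-0.613, 0.502, 0.611], [-0.706, 0.001, -0.709]]
force: [-0.9, -1.3, 1.2]
opening: 0.084
```

Call:
carry_out(
  linear=[
    [0,0,0],
    [0,0,-0.003],
    [0,0,-0.04],
    [0,0,-0.12],
    [0,0,-0.2],
  ],
  dr=[
    [0,0,0],
    [0,0,0],
    [0,0,0],
    [0,0,0],
    [0,0,0],
  ],
  fingers=[0.6,0.6,0.6,0.6,0.6],
)

```text
time: 10.1
position: [0.4644, -0.0601, 0.1417]
tcp_rot: [[-0.357, -0.865, 0.351], [-0.613, 0.501, 0.611], [-0.705, 0.003, -0.709]]
force: [1.2, -1.1, -0.7]
opening: 0.399
```

```bash
python3 - <<'E'
from h import *
from cell import r
n="side"
c=r.calibration(n);p,d=r.capture(n)
cv2.imwrite(f"pics/{n}5.png",cv2.resize(p[120:270,180:380],None,fx=3.6,fy=3.6)[...,::-1]); np.savez(f"{n}5.npz",p=p,d=d,K=c["camera_matrix"],T=c["pose"])
E
```

```text
(no output)
```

View pics/side5.png

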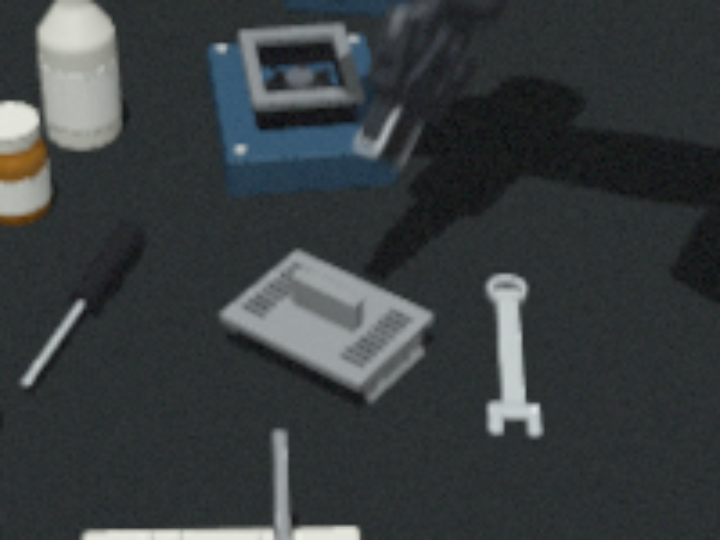

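```bash
cat > meas.py <<'E'
from h import *
from cell import r
import sys
def meas(n,tag,cx,cy):
    c=r.calibration(n);p,d=r.capture(n);K,T=c["camera_matrix"],c["pose"]
    np.savez(f"{tag}.npz",p=p,d=d,K=K,T=T);P=cloud(d,K,T)
    reg=(np.hypot(P[...,0]-cx,P[...,1]-cy)<.11)&(d>0)
    for lo,hi in((.025,.035),(.05,.062)):
        m=(reg&(P[...,2]>lo)&(P[...,2]<hi)).astype(np.uint8)
        k,l,st,_=cv2.connectedComponentsWithStats(m);i=1+np.argmax(st[1:,4]);q=P[l==i]
        print(n,lo,len(q),np.median(q[:,2]).round(4),cv2.minAreaRect((q[:,:2]*1000).astype(np.float32)))
E
python3 - <<'E'
from meas import *
meas("side","side6",.5,.02);meas("top","top6",.5,.02)
p=load("top6")[0];cv2.imwrite("pics/top6.png",p[...,::-1])
s=r.sense();print(s['joint_positions'].round(2));plan(s,[.5,.02,.16],rotT(60,0,True))
E
```

```text
side 0.025 999 0.0305 ((494.9053649902344, -0.3011474609375), (106.5072250366211, 136.04513549804688), 60.55735397338867)
side 0.05 111 0.057 ((495.4295349121094, 1.8876228332519531), (18.310827255249023, 60.932098388671875), 59.92423629760742)
top 0.025 1466 0.029 ((496.35467529296875, 0.736480712890625), (99.93206787109375, 132.61839294433594), 59.87181854248047)
top 0.05 109 0.0568 ((496.3586120605469, 0.5351943969726562), (14.081023216247559, 60.082862854003906), 59.85639572143555)
[-0.37  0.28 -0.34 -0.94 -1.04  1.95]
t 10.25 lin [-0.1225, 0.0193, 0.0833] dr [-0.0083, 0.9975, -0.003] mm 89.59779152124443 deg 44.88714912974959
```

View pics/top6.png

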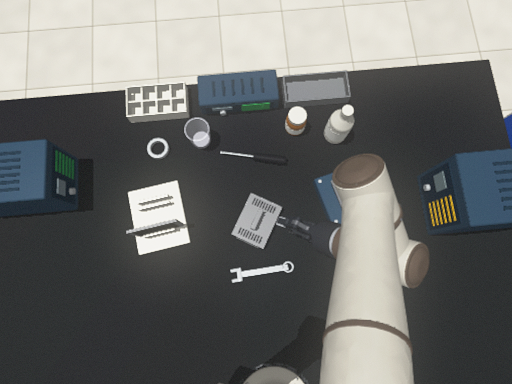

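Call:
carry_out(
  linear=[
    [-0.024,0.004,0.0],
    [-0.048,0.006,0.016],
    [-0.072,0.007,0.035],
    [-0.098,0.01,0.06],
    [-0.122,0.012,0.075],
  ],
  dr=[
    [0,0.18,0],
    [0,0.36,0],
    [0,0.55,0],
    [-0.006,0.74,0],
    [-0.008,0.94,-0.003],
  ],
  fingers=[0.4,0.4,0.4,0.4,0.4],
)

```text
time: 10.75
position: [0.4995, 0.0156, 0.1599]
tcp_rot: [[-0.495, -0.867, 0.063], [-0.857, 0.499, 0.13], [-0.144, 0.01, -0.99]]
force: [0.0, -1.5, -1.2]
opening: 0.6
```

```bash
python3 -c "
from h import *
from cell import r
s=r.sense();print(s['joint_positions'].round(2),s['position']);plan(s,[.496,.001,.13],rotT(59.9,0,True))
"
```

```text
[ 0.29  0.21 -0.39 -0.14 -0.87  0.85] [0.49949111 0.0155884  0.15988028]
t 10.75 lin [0.0309, -0.0076, 0.0458] dr [0.0133, 0.1837, 0.0029] mm 33.43411715389578 deg 8.290305096276422
```

Call:
carry_out(
  linear=[
    [0.015,-0.004,0.023],
    [0.031,-0.008,0.046],
    [0.031,-0.008,0.046],
    [0.031,-0.008,0.046],
  ],
  dr=[
    [0.007,0.092,0.001],
    [0.013,0.184,0.003],
    [0.013,0.184,0.003],
    [0.013,0.184,0.003],
  ],
  fingers=[0.4,0.4,0.4,0.4],
)

```text
time: 11.15
position: [0.4962, 0.0002, 0.1292]
tcp_rot: [[-0.501, -0.866, 0.0], [-0.865, 0.501, 0.005], [-0.005, 0.002, -1.0]]
force: [-0.7, 1.3, 0.2]
opening: 0.6
```

```bash
python3 - <<'E'
from meas import *
meas("wrist","wrist7",.496,.001)
p=load("wrist7")[0];cv2.imwrite("pics/wrist7.png",p[...,::-1])
s=r.sense();print(s['position']);plan(s,[.496,.001,.034],rotT(59.9,0,True))
E
```

```text
wrist 0.025 14043 0.0306 ((495.5395202636719, -0.5331573486328125), (100.51902770996094, 132.086181640625), 59.965763092041016)
wrist 0.05 1224 0.0584 ((496.00543212890625, -0.6247634887695312), (13.950414657592773, 59.93019104003906), 59.634552001953125)
[ 4.96692424e-01 -9.27861795e-05  1.30005006e-01]
t 11.2 lin [-0.0, 0.0018, 0.16] dr [0.0012, 0.0078, -0.0002] mm 96.01372238047523 deg 0.35301918334999083
```

View pics/wrist7.png

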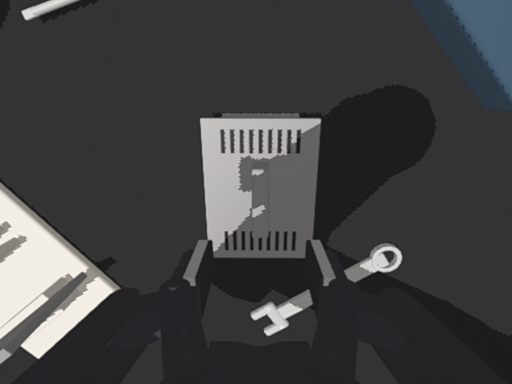

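Call:
carry_out(
  linear=[
    [0,0,0.06],
    [0,0,0.11],
    [0,0,0.14],
    [0,0.001,0.158],
    [0,0.001,0.16],
  ],
  dr=[
    [0.001,0.007,0],
    [0.001,0.007,0],
    [0.001,0.007,0],
    [0.001,0.007,0],
    [0.001,0.007,0],
  ],
  fingers=[0.4,0.4,0.4,0.4,0.4],
)

```text
time: 11.7
position: [0.4962, -0.0002, 0.0337]
tcp_rot: [[-0.503, -0.864, -0.001], [-0.864, 0.503, -0.001], [0.001, 0.0, -1.0]]
force: [0.0, -1.5, -0.0]
opening: 0.603
```

Call:
carry_out(
  linear=[
    [0,0,0],
    [0,0,0],
    [0,0,0],
    [0,0,0],
    [0,0,0],
  ],
  dr=[
    [0,0,0],
    [0,0,0],
    [0,0,0],
    [0,0,0],
    [0,0,0],
  ],
  fingers=[0.4,0.7,1,1,1],
)

```text
time: 12.2
position: [0.4971, 0.0006, 0.035]
tcp_rot: [[-0.501, -0.865, 0.002], [-0.865, 0.501, -0.0], [-0.001, -0.002, -1.0]]
force: [-1.0, 1.6, 5.4]
opening: 0.147
```

Call:
carry_out(
  linear=[
    [0,0,-0.03],
    [0,0,-0.08],
    [0,0,-0.14],
    [0,0,-0.2],
    [0,0,-0.22],
  ],
  dr=[
    [0,0,0],
    [0,0,0],
    [0,0,0],
    [0,0,0],
    [0,0,0],
  ],
  fingers=[1,1,1,1,1],
)

```text
time: 12.7
position: [0.498, 0.0008, 0.1697]
tcp_rot: [[-0.501, -0.865, 0.007], [-0.865, 0.501, 0.001], [-0.004, -0.005, -1.0]]
force: [0.2, 0.2, -1.1]
opening: 0.152
```

```bash
python3 -c "
from h import *
from cell import r
s=r.sense();print(s['opening'],s['position'],s['force']);plan(s,[.55,-.2845,.17],rotT(14.2,0,True))
"
```

```text
0.15241143527784512 [0.49799756 0.00081439 0.16968177] [ 0.21116523  0.15200048 -1.08936892]
t 12.7 lin [0.3681, -0.3133, -0.0003] dr [-0.0045, 0.0074, 1.0162] mm 290.014928343184 deg 45.72974658787683
```

Call:
carry_out(
  linear=[
    [0.05,-0.043,0],
    [0.115,-0.098,0],
    [0.18,-0.153,0],
    [0.245,-0.208,0],
    [0.305,-0.26,0],
  ],
  dr=[
    [0,0,0.14],
    [0,0,0.31],
    [0,0,0.49],
    [0,0,0.66],
    [-0.004,0.007,0.84],
  ],
  fingers=[1,1,1,1,1],
)

```text
time: 13.2
position: [0.5388, -0.2369, 0.1657]
tcp_rot: [[-0.929, -0.371, -0.007], [-0.371, 0.929, -0.001], [0.007, 0.002, -1.0]]
force: [1.7, 0.5, -2.1]
opening: 0.148
```

```bash
python3 -c "
from h import *
from cell import r
s=r.sense();print(s['opening'],s['position'],s['force']);plan(s,[.55,-.2845,.165],rotT(14.2,0,True))
"
```

```text
0.148415517491422 [ 0.53876582 -0.23688795  0.16571628] [ 1.7206633   0.51543405 -2.08906393]
t 13.2 lin [0.012, -0.0806, 0.0012] dr [0.0014, -0.0091, 0.1682] mm 48.92471320909345 deg 7.580043287302024
```

Call:
carry_out(
  linear=[
    [0.006,-0.04,0],
    [0.012,-0.08,0],
    [0.012,-0.08,0],
    [0.012,-0.08,0],
    [0.012,-0.08,0],
  ],
  dr=[
    [0,0,0.08],
    [0,0,0.168],
    [0,0,0.168],
    [0,0,0.168],
    [0,0,0.168],
  ],
  fingers=[1,1,1,1,1],
)

```text
time: 13.7
position: [0.5502, -0.2816, 0.1659]
tcp_rot: [[-0.968, -0.252, -0.007], [-0.252, 0.968, -0.001], [0.007, 0.001, -1.0]]
force: [-0.2, -1.0, -1.8]
opening: 0.149
```

```bash
python3 - <<'E'
from h import *
from cell import r
s=r.sense();print(s['opening'],s['position'],s['force'],np.round(s['tcp_rot'],4));plan(s,[.55,-.2845,.165],rotT(14.2,0,True))
for n in("wrist","side","top"):
    c=r.calibration(n);p,d=r.capture(n);K,T=c["camera_matrix"],c["pose"]
    np.savez(f"{n}8.npz",p=p,d=d,K=K,T=T);P=cloud(d,K,T)
    reg=(np.hypot(P[...,0]-.55,P[...,1]+.2845)<.12)&(d>0)
    for lo,hi in((.148,.166),(.176,.19),(.066,.08),(.033,.047)):
        m=(reg&(P[...,2]>lo)&(P[...,2]<hi)).astype(np.uint8)
        k,l,st,_=cv2.connectedComponentsWithStats(m)
        if k<2: print(n,lo,"none");continue
        i=1+np.argmax(st[1:,4]);q=P[l==i]
        print(n,lo,len(q),np.median(q[:,2]).round(4),cv2.minAreaRect((q[:,:2]*1000).astype(np.float32)))
    cv2.imwrite(f"pics/{n}8.png",p[...,::-1])
E
```

```text
0.14899197442713283 [ 0.55024723 -0.28156947  0.16585889] [-0.1606813  -0.96037621 -1.83958661] [[-9.677e-01 -2.519e-01 -7.000e-03]
 [-2.519e-01  9.678e-01 -1.200e-03]
 [ 7.100e-03  6.000e-04 -1.000e+00]]
t 13.7 lin [0.0016, -0.0046, 0.0014] dr [0.0007, -0.009, 0.0087] mm 3.063797210623301 deg 0.563813456696229
wrist 0.148 22477 0.1612 ((554.15283203125, -299.56378173828125), (100.3817138671875, 95.44136047363281), 14.499126434326172)
wrist 0.176 3600 0.1888 ((552.0957641601562, -282.3092041015625), (59.47685623168945, 37.401817321777344), 83.5132064819336)
wrist 0.066 241 0.073 ((564.4398193359375, -342.9905090332031), (95.67183685302734, 3.5663115978240967), 14.070125579833984)
wrist 0.033 7462 0.0405 ((567.7731323242188, -356.4883728027344), (150.13951110839844, 46.0822639465332), 14.573779106140137)
side 0.148 676 0.1611 ((550.0065307617188, -280.7104187011719), (99.18331146240234, 144.12144470214844), 14.372241020202637)
side 0.176 77 0.1867 ((547.9608764648438, -272.45098876953125), (39.90976333618164, 37.65640640258789), 60.92445373535156)
side 0.066 283 0.0729 ((548.8701782226562, -283.51959228515625), (96.76957702636719, 125.63257598876953), 14.025154113769531)
side 0.033 899 0.0404 ((549.0315551757812, -281.88568115234375), (150.18946838378906, 192.543701171875), 14.702916145324707)
top 0.148 296 0.1601 ((518.4305419921875, -280.9128723144531), (48.643577575683594, 56.48467254638672), 1.9079796075820923)
top 0.176 96 0.187 ((547.2109375, -267.82257080078125), (34.84648132324219, 27.280445098876953), 75.3497543334961)
top 0.066 42 0.0708 ((511.0008544921875, -314.6116027832031), (4.585102558135986, 67.43660736083984), 14.13497543334961)
top 0.033 350 0.0384 ((502.33056640625, -341.06982421875), (28.45103645324707, 105.22692108154297), 14.149503707885742)
```

View pics/wrist8.png

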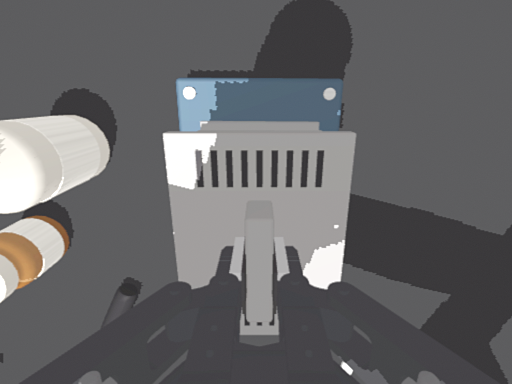

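View pics/side8.png

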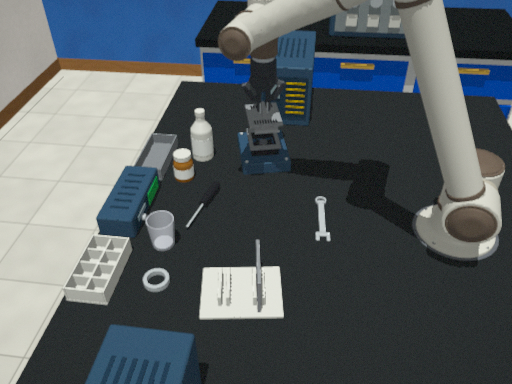

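```bash
python3 -c "
from h import *
from cell import r
s=r.sense();print(s['position'],s['force']);plan(s,[.5505,-.2857,.118],rotT(14.2,0,True))
"
```

```text
[ 0.55072443 -0.28144615  0.16647328] [ 0.18608712 -0.09842009 -1.55488077]
t 13.85 lin [0.0017, -0.0067, 0.0808] dr [-0.0004, -0.0078, 0.0094] mm 48.660087715331045 deg 0.5499585131649193
```

Call:
carry_out(
  linear=[
    [0.002,-0.007,0.02],
    [0.002,-0.007,0.04],
    [0.002,-0.007,0.06],
    [0.002,-0.007,0.08],
    [0.002,-0.007,0.08],
  ],
  dr=[
    [0,-0.008,0.009],
    [0,-0.008,0.009],
    [0,-0.008,0.009],
    [0,-0.008,0.009],
    [0,-0.008,0.009],
  ],
  fingers=[1,1,1,1,1],
)

```text
time: 14.35
position: [0.5487, -0.2863, 0.1153]
tcp_rot: [[-0.97, -0.244, -0.005], [-0.244, 0.97, 0.001], [0.005, 0.003, -1.0]]
force: [-0.3, 0.5, -1.3]
opening: 0.148
```

```bash
python3 - <<'E'
from h import *
from cell import r
s=r.sense();print(s['opening'],s['position'],s['force']);plan(s,[.5505,-.2857,.11],rotT(14.2,0,True))
for n in("wrist","side"):
    c=r.calibration(n);p,d=r.capture(n);K,T=c["camera_matrix"],c["pose"]
    np.savez(f"{n}9.npz",p=p,d=d,K=K,T=T);P=cloud(d,K,T)
    reg=(np.hypot(P[...,0]-.55,P[...,1]+.2845)<.13)&(d>0)
    yd=np.array([-np.sin(np.radians(14.2)),np.cos(np.radians(14.2))])
    for lo,hi in((.105,.118),(.066,.08),(.033,.047)):
        q=P[reg&(P[...,2]>lo)&(P[...,2]<hi)]; t=(q[:,:2]-[.5505,-.2857])@yd
        print(n,lo,len(q),"t range",np.percentile(t,[0.5,1,99,99.5]).round(4))
cv2.imwrite("pics/side9.png",cv2.resize(load("side9")[0][90:200,210:330],None,fx=5,fy=5)[...,::-1])
E
```

```text
0.14751945477693637 [ 0.54874112 -0.28631014  0.11531757] [-0.30148709  0.47068509 -1.28493032]
t 14.35 lin [-0.0031, 0.0002, 0.0088] dr [0.0033, -0.0058, -0.0021] mm 5.634043818446727 deg 0.31473460944645787
wrist 0.105 22970 t range [-0.066  -0.0658  0.0606  0.0629]Traceback (most recent call last):
  File "<stdin>", line 11, in <module>
    return _quantile_unchecked(
        a, q, axis, out, overwrite_input, method, keepdims, weights)
    return _ureduce(a,
                    func=_quantile_ureduce_func,
    ...<5 lines>...
                    overwrite_input=overwrite_input,
                    method=method)
    r = func(a, **kwargs)
    result = _quantile(arr,
                       quantiles=q,
    ...<2 lines>...
                       out=out,
                       weights=wgt)
    slices_having_nans = np.isnan(arr[-1, ...])
                                  ~~~^^^^^^^^^
IndexError: index -1 is out of bounds for axis 0 with size 0
```

```bash
python3 - <<'E'
from h import *
from cell import r
n="side"
c=r.calibration(n);p,d=r.capture(n);K,T=c["camera_matrix"],c["pose"];np.savez(f"{n}9.npz",p=p,d=d,K=K,T=T)
yd=np.array([-np.sin(np.radians(14.2)),np.cos(np.radians(14.2))]);xd=np.array([yd[1],-yd[0]])
for n in("wrist9","side9","top0","side0"):
    p,d,K,T=load(n);P=cloud(d,K,T)
    reg=(np.hypot(P[...,0]-.55,P[...,1]+.2845)<.13)&(d>0)
    for lo,hi in((.105,.118),(.066,.08),(.036,.045)):
        q=P[reg&(P[...,2]>lo)&(P[...,2]<hi)][:,:2]-[.5505,-.2857]
        if len(q)<20: continue
        print(n,lo,len(q),"y range",np.percentile(q@yd,[0.3,1,99,99.7]).round(4),"x",np.percentile(q@xd,[0.3,1,99,99.7]).round(4))
cv2.imwrite("pics/side9.png",cv2.resize(load("side9")[0][90:200,210:330],None,fx=5,fy=5)[...,::-1])
E
```

```text
wrist9 0.105 22970 y range [-0.0661 -0.0658  0.0606  0.064 ] x [-0.0522 -0.0515  0.0461  0.0468]
wrist9 0.036 9919 y range [-0.0954 -0.0953  0.0427  0.0642] x [-0.0741 -0.0728  0.0732  0.0739]
side9 0.105 615 y range [-0.0687 -0.0638  0.0685  0.0701] x [-0.0518 -0.0512  0.0478  0.0482]
side9 0.066 157 y range [-0.0545 -0.0474  0.0643  0.0649] x [-0.0482 -0.0475  0.0476  0.0478]
side9 0.036 785 y range [-0.0893 -0.0845  0.0977  0.0998] x [-0.0755 -0.0738  0.0733  0.0737]
top0 0.066 701 y range [-0.0597 -0.0592  0.0607  0.0612] x [-0.0476 -0.0475  0.0481  0.0485]
top0 0.036 2141 y range [-0.0923 -0.0909  0.0948  0.0959] x [-0.0739 -0.0731  0.0735  0.0744]
side0 0.066 381 y range [-0.0626 -0.0615  0.0638  0.065 ] x [-0.0489 -0.0477  0.0473  0.0474]
side0 0.036 905 y range [-0.0923 -0.0867  0.0977  0.0992] x [-0.0752 -0.0739  0.0732  0.074 ]
```

View pics/side9.png

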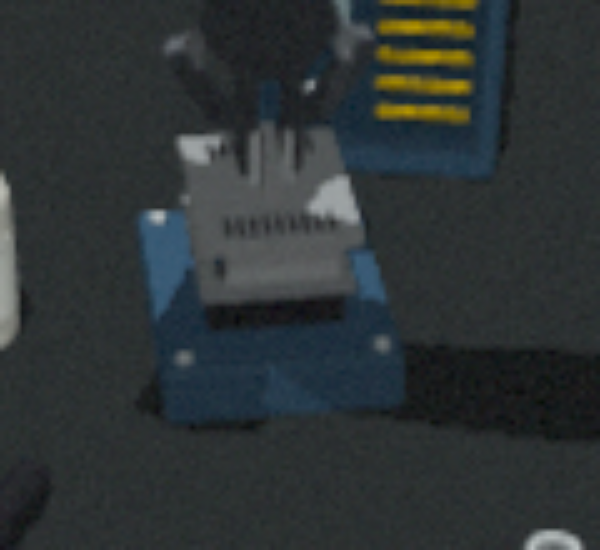

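Call:
carry_out(
  linear=[
    [-0.002,0,0],
    [-0.004,0,0.002],
    [-0.004,0,0.005],
    [-0.004,0,0.007],
    [-0.004,0,0.007],
  ],
  dr=[
    [0.001,-0.003,0],
    [0.003,-0.005,0],
    [0.003,-0.005,0],
    [0.003,-0.005,0],
    [0.003,-0.005,0],
  ],
  fingers=[1,1,1,1,1],
)

```text
time: 14.95
position: [0.5526, -0.2862, 0.114]
tcp_rot: [[-0.97, -0.244, 0.004], [-0.244, 0.97, -0.002], [-0.004, -0.003, -1.0]]
force: [0.5, 0.4, -2.2]
opening: 0.151
```

Call:
carry_out(
  linear=[
    [0,0,0.002],
    [0,0,0.004],
    [0,0,0.006],
    [0,0,0.008],
    [0,0,0.008],
  ],
  dr=[
    [0,0,0],
    [0,0,0],
    [0,0,0],
    [0,0,0],
    [0,0,0],
  ],
  fingers=[1,1,1,1,1],
)

```text
time: 15.45
position: [0.5526, -0.2863, 0.1091]
tcp_rot: [[-0.97, -0.244, 0.004], [-0.244, 0.97, -0.002], [-0.004, -0.003, -1.0]]
force: [-0.0, 0.4, -1.5]
opening: 0.147
```

```bash
cat > wchk.py <<'E'
from h import *
from cell import r
import sys
def chk(tag,z):
    n="wrist"
    c=r.calibration(n);p,d=r.capture(n);K,T=c["camera_matrix"],c["pose"];np.savez(f"{tag}.npz",p=p,d=d,K=K,T=T)
    yd=np.array([-np.sin(np.radians(14.2)),np.cos(np.radians(14.2))]);xd=np.array([yd[1],-yd[0]])
    P=cloud(d,K,T);reg=(np.hypot(P[...,0]-.55,P[...,1]+.2845)<.13)&(d>0)
    for lo,hi in((z-.006,z+.006),(.036,.045)):
        q=P[reg&(P[...,2]>lo)&(P[...,2]<hi)]; 
        A=np.c_[(q[:,:2]-[.55,-.2857])@np.c_[xd,yd],np.ones(len(q))];w=np.linalg.lstsq(A,q[:,2],rcond=None)[0]
        q=q[:,:2]-[.5505,-.2857]
        print(lo,len(q),"y",np.percentile(q@yd,[0.3,1]).round(4),"x",np.percentile(q@xd,[0.3,1,99,99.7]).round(4),"plane tilt xy, z",w.round(4))
    s=r.sense();print(s["position"].round(4),s["force"].round(2),s["opening"])
E
python3 -c "
from wchk import *
chk('wrist10',.104)"
```

```text
0.09799999999999999 23030 y [-0.067  -0.0669] x [-0.0483 -0.0477  0.0499  0.0506] plane tilt xy, z [ 0.0018 -0.0005  0.1044]
0.036 10261 y [-0.0951 -0.095 ] x [-0.0748 -0.0741  0.0732  0.0739] plane tilt xy, z [-0.0005 -0.0037  0.0402]
[ 0.5527 -0.2863  0.1092] [-0.1  -0.26 -2.27] 0.14564888859823666
```

Call:
carry_out(
  linear=[
    [0.0015,0.0012,0.001],
    [0.0015,0.0012,0.003],
    [0.0015,0.0012,0.005],
    [0.0015,0.0012,0.006],
    [0.0015,0.0012,0.007],
  ],
  dr=[
    [0,0,0],
    [0,0,0],
    [0,0,0],
    [0,0,0],
    [0,0,0],
  ],
  fingers=[1,1,1,1,1],
)

```text
time: 16.0
position: [0.5517, -0.2858, 0.1051]
tcp_rot: [[-0.97, -0.244, 0.005], [-0.244, 0.97, -0.002], [-0.004, -0.003, -1.0]]
force: [0.8, 0.4, -2.2]
opening: 0.153
```

Call:
carry_out(
  linear=[
    [0,0,0.0015],
    [0,0,0.003],
    [0,0,0.004],
  ],
  dr=[
    [0,0,0],
    [0,0,0],
    [0,0,0],
  ],
  fingers=[1,1,1],
)

```text
time: 16.3
position: [0.5517, -0.2858, 0.1026]
tcp_rot: [[-0.97, -0.244, 0.005], [-0.244, 0.97, -0.002], [-0.004, -0.003, -1.0]]
force: [-0.5, -0.8, -2.5]
opening: 0.147
```

Call:
carry_out(
  linear=[
    [0,0,0.0015],
    [0,0,0.003],
    [0,0,0.0045],
  ],
  dr=[
    [0,0,0],
    [0,0,0],
    [0,0,0],
  ],
  fingers=[1,1,1],
)

```text
time: 16.6
position: [0.5518, -0.286, 0.1002]
tcp_rot: [[-0.97, -0.244, 0.005], [-0.244, 0.97, -0.002], [-0.004, -0.003, -1.0]]
force: [-0.8, 0.2, 0.6]
opening: 0.15
```

Call:
carry_out(
  linear=[
    [0,0,0.0015],
    [0,0,0.003],
    [0,0,0.0045],
  ],
  dr=[
    [0,0,0],
    [0,0,0],
    [0,0,0],
  ],
  fingers=[1,1,1],
)

```text
time: 16.9
position: [0.5523, -0.2861, 0.0982]
tcp_rot: [[-0.97, -0.245, 0.006], [-0.245, 0.97, -0.003], [-0.005, -0.004, -1.0]]
force: [-0.4, 1.1, 4.1]
opening: 0.147
```

Hooks are on the lead-in; continuing slowly.

Call:
carry_out(
  linear=[
    [0,0,0.0015],
    [0,0,0.003],
    [0,0,0.0045],
  ],
  dr=[
    [0,0,0],
    [0,0,0],
    [0,0,0],
  ],
  fingers=[1,1,1],
)

```text
time: 17.2
position: [0.5526, -0.2862, 0.0959]
tcp_rot: [[-0.97, -0.245, 0.007], [-0.245, 0.97, -0.003], [-0.006, -0.004, -1.0]]
force: [-0.2, 0.5, 0.7]
opening: 0.149
```

Call:
carry_out(
  linear=[
    [0,0,0.0015],
    [0,0,0.003],
    [0,0,0.0045],
  ],
  dr=[
    [0,0,0],
    [0,0,0],
    [0,0,0],
  ],
  fingers=[1,1,1],
)

```text
time: 17.5
position: [0.552, -0.2859, 0.0917]
tcp_rot: [[-0.97, -0.244, 0.005], [-0.244, 0.97, -0.002], [-0.004, -0.003, -1.0]]
force: [1.1, 0.2, 1.0]
opening: 0.151
```

Call:
carry_out(
  linear=[
    [0,0,0.0015],
    [0,0,0.003],
    [0,0,0.0045],
  ],
  dr=[
    [0,0,0],
    [0,0,0],
    [0,0,0],
  ],
  fingers=[1,1,1],
)

```text
time: 17.8
position: [0.5517, -0.2859, 0.0889]
tcp_rot: [[-0.97, -0.244, 0.004], [-0.244, 0.97, -0.002], [-0.004, -0.003, -1.0]]
force: [0.6, -1.6, -3.7]
opening: 0.148
```

Call:
carry_out(
  linear=[
    [0,0,0.0015],
    [0,0,0.003],
    [0,0,0.003],
  ],
  dr=[
    [0,0,0],
    [0,0,0],
    [0,0,0],
  ],
  fingers=[1,1,1],
)

```text
time: 18.1
position: [0.5511, -0.2857, 0.0867]
tcp_rot: [[-0.97, -0.244, 0.003], [-0.244, 0.97, -0.001], [-0.003, -0.002, -1.0]]
force: [0.2, -0.7, -2.2]
opening: 0.149
```

```bash
python3 -c "
from wchk import *
chk('wrist11',.083)"
```

```text
0.077 22936 y [-0.066  -0.0657] x [-0.0497 -0.049   0.0486  0.0492] plane tilt xy, z [ 0.0004 -0.001   0.082 ]
0.036 15612 y [-0.0953 -0.0951] x [-0.0743 -0.0738  0.0728  0.0733] plane tilt xy, z [-0.0005 -0.0007  0.0405]
[ 0.5513 -0.2857  0.0869] [-0.67 -0.27 -2.02] 0.15416681784025138
```

Call:
carry_out(
  linear=[
    [0,0,0.001],
    [0,0,0.002],
    [0,0,0.003],
  ],
  dr=[
    [0,0,0],
    [0,0,0],
    [0,0,0],
  ],
  fingers=[1,1,1],
)

```text
time: 18.45
position: [0.5518, -0.2858, 0.0862]
tcp_rot: [[-0.97, -0.244, 0.004], [-0.244, 0.97, -0.002], [-0.004, -0.003, -1.0]]
force: [-2.2, 1.7, 4.1]
opening: 0.147
```

Call:
carry_out(
  linear=[
    [0,0,0.001],
    [0,0,0.001],
  ],
  dr=[
    [0,0,0],
    [0,0,0],
  ],
  fingers=[1,1],
)

```text
time: 18.65
position: [0.5518, -0.2858, 0.0862]
tcp_rot: [[-0.97, -0.245, 0.005], [-0.245, 0.97, -0.002], [-0.004, -0.003, -1.0]]
force: [-2.0, 2.0, 4.5]
opening: 0.153
```

Call:
carry_out(
  linear=[
    [0,0,0.001],
    [0,0,0.002],
    [0,0,0.003],
  ],
  dr=[
    [0,0,0],
    [0,0,0],
    [0,0,0],
  ],
  fingers=[1,1,1],
)

```text
time: 18.95
position: [0.5518, -0.2859, 0.0861]
tcp_rot: [[-0.97, -0.245, 0.005], [-0.245, 0.97, -0.003], [-0.004, -0.004, -1.0]]
force: [-4.9, 4.1, 15.7]
opening: 0.15
```

```bash
python3 -c "
from wchk import *
chk('wrist12',.082)"
```

```text
0.076 22934 y [-0.0664 -0.0661] x [-0.0491 -0.0484  0.0492  0.0499] plane tilt xy, z [-0.0003 -0.0005  0.0816]
0.036 15602 y [-0.0951 -0.095 ] x [-0.0743 -0.0738  0.0728  0.0734] plane tilt xy, z [-0.0005 -0.0007  0.0405]
[ 0.5518 -0.2859  0.0862] [-4.36  4.17 12.54] 0.15071658171705785
```

Call:
carry_out(
  linear=[
    [0,0,-0.003],
    [0,0,-0.004],
    [0,0,-0.004],
    [0,0,-0.004],
    [0,0,-0.004],
  ],
  dr=[
    [0,0,0],
    [0,0,0],
    [0,0,0],
    [0,0,0],
    [0,0,0],
  ],
  fingers=[1,1,0.5,0.5,0.5],
)

```text
time: 19.5
position: [0.5519, -0.286, 0.0853]
tcp_rot: [[-0.97, -0.244, 0.005], [-0.244, 0.97, -0.002], [-0.004, -0.003, -1.0]]
force: [-0.3, 0.1, 0.1]
opening: 0.501
```

Call:
carry_out(
  linear=[
    [0,0,-0.03],
    [0,0,-0.08],
    [0,0,-0.16],
    [0,0,-0.24],
    [0,0,-0.3],
  ],
  dr=[
    [0,0,0],
    [0,0,0],
    [0,0,0],
    [0,0,0],
    [0,0,0],
  ],
  fingers=[0.5,0.5,0.5,0.5,0.5],
)

```text
time: 20.0
position: [0.5516, -0.286, 0.2691]
tcp_rot: [[-0.97, -0.244, 0.008], [-0.244, 0.97, -0.003], [-0.007, -0.005, -1.0]]
force: [0.5, 0.5, -0.0]
opening: 0.5
```

```bash
python3 - <<'E'
from wchk import *
chk('wrist13',.082)
for n in("side","top"):
    c=r.calibration(n);p,d=r.capture(n);K,T=c["camera_matrix"],c["pose"];np.savez(f"{n}13.npz",p=p,d=d,K=K,T=T)
cv2.imwrite("pics/side13.png",cv2.resize(load("side13")[0][100:190,210:330],None,fx=6,fy=6,interpolation=cv2.INTER_CUBIC)[...,::-1])
cv2.imwrite("pics/side13f.png",load("side13")[0][...,::-1])
cv2.imwrite("pics/wrist13.png",load("wrist13")[0][...,::-1])
for n in("side13","top13"):
    p,d,K,T=load(n);P=cloud(d,K,T);reg=(np.hypot(P[...,0]-.55,P[...,1]+.2845)<.1)&(d>0)
    q=P[reg&(P[...,2]>.075)&(P[...,2]<.088)]
    if len(q)>30:
        A=np.c_[q[:,:2]-[.55,-.285],np.ones(len(q))];print(n,len(q),np.linalg.lstsq(A,q[:,2],rcond=None)[0].round(4),cv2.minAreaRect((q[:,:2]*1000).astype(np.float32)))
E
```

```text
0.076 8289 y [-0.0666 -0.0665] x [-0.0488 -0.0481  0.0497  0.0505] plane tilt xy, z [-0.0004  0.0008  0.0816]
0.036 6327 y [-0.0945 -0.0945] x [-0.0749 -0.0741  0.0735  0.0743] plane tilt xy, z [-0.0003  0.0001  0.0405]
[ 0.554  -0.2874  0.2758] [ 0.83 -1.14  5.76] 0.5009228860745577
side13 683 [ 0.0012 -0.0082  0.0814] ((550.5757446289062, -282.7464904785156), (100.07080078125, 139.72100830078125), 14.178287506103516)
top13 262 [0.0005 0.0332 0.0816] ((563.9363403320312, -333.6243591308594), (99.4254150390625, 33.98219680786133), 11.73697566986084)
```

View pics/side13.png

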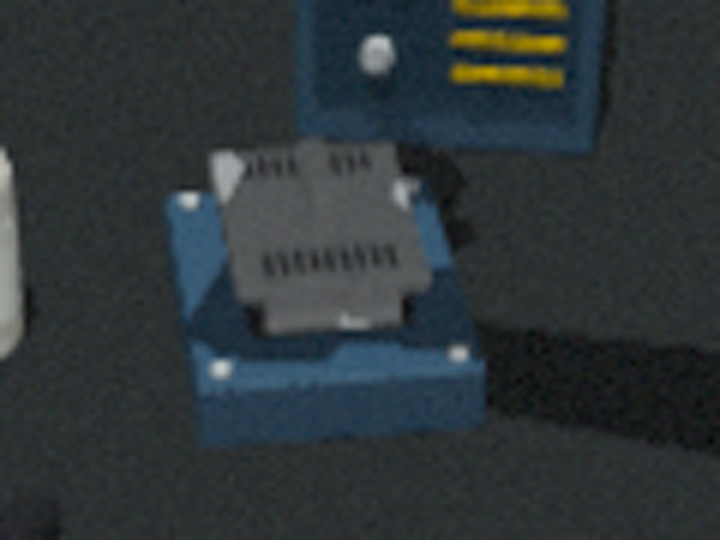

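View pics/side13f.png

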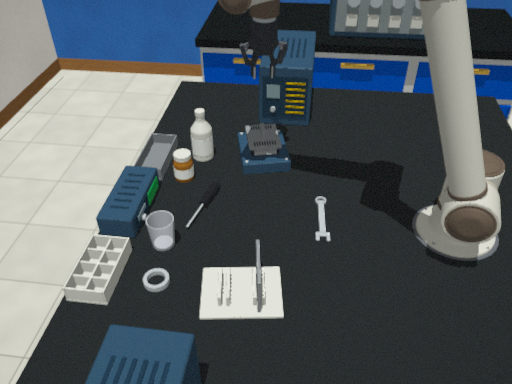

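View pics/wrist13.png

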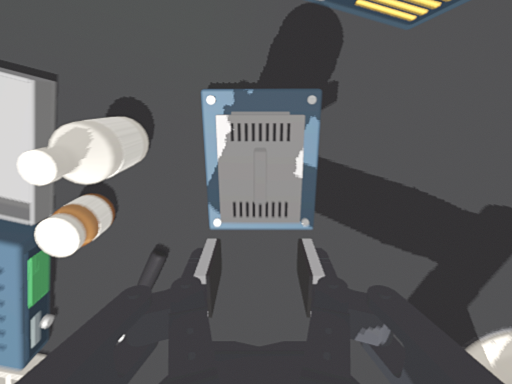

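```bash
python3 - <<'E'
from h import *
yd=np.array([-np.sin(np.radians(14.2)),np.cos(np.radians(14.2))]);xd=np.array([yd[1],-yd[0]])
for n in("wrist13","side13","wrist7"):
    p,d,K,T=load(n);P=cloud(d,K,T)
    L=np.stack([(P[...,:2]-[.5507,-.2855])@xd,(P[...,:2]-[.5507,-.2855])@yd],-1)
    m=(d>0)&(abs(L[...,0])<.03)&(abs(L[...,1])<.08)
    for lo,hi in((.058,.076),(.079,.085)):
        for s in(-1,1):
            k=m&(P[...,2]>lo)&(P[...,2]<hi)&(s*L[...,1]>.055)
            if k.sum()>5: print(n,lo,s,k.sum(),np.percentile(s*L[...,1][k],[5,50,95,99]).round(4),np.median(P[...,2][k]).round(4))
E
```

```text
wrist13 0.058 -1 25 [0.0669 0.0669 0.0669 0.067 ] 0.0584
wrist13 0.079 -1 543 [0.0559 0.0614 0.0658 0.0668] 0.0816
wrist13 0.079 1 332 [0.0556 0.06   0.0643 0.0647] 0.0816
side13 0.058 1 94 [0.0605 0.0646 0.0685 0.0702] 0.0667
side13 0.079 -1 21 [0.0558 0.0585 0.0661 0.0669] 0.0811
side13 0.079 1 42 [0.0559 0.0626 0.0684 0.0701] 0.0811
```

```bash
python3 -c "
from cell import r
print(r.sense()['time']);print(r.finish_job())"
```

```text
20.15
the job is handed in; nothing more can be done
None
```

The guard is fitted on the fan unit's intake rim and the job is handed in at about 20 s, with the arm raised clear.

**What I did:**
- I gripped the guard by its bare upper edge, slid it up out of the rack and leaned it to 45°.
- The first lean direction ran into a joint limit, so I turned the guard the other way before leaning it.
- I set it down at 45° and let go; it tipped flat on its clip arms.
- I took it again by the handle, lined it up over the rim and pressed it straight down at about 1 mm per step.
- During the press the resistance rose, then dropped. It rose again to about 16 N while the height stayed the same, so I stopped there.

**Last checks:**
- **Height:** the plate's top face measured about 81.5 mm above the bench, where 81 mm is expected when it sits on the rim.
- **Level:** the wrist camera showed it level to within 0.001 rad.
- **Position:** it is centred over the fan unit to about 1–2 mm.
- **Rest of the scene:** the last pictures show the plain panel still in the rack and nothing else moved.

**Not fully confirmed:**
- I could not see the hooks directly; that both snapped is inferred from the force pattern, the flush height and the position of the clip arms' outer faces.
- The highest resistance I read while the hooks passed was about 6 N, below the stated 8–16 N. Force was read only at the end of each move, so the peak may have been missed.
- The partly blocked top camera gave a tilt of 0.033 rad, which I set aside because the wrist and side cameras agreed with each other.

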